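# Turn a drive link upright in the tip-up cradle and hang it in the rig's fork

## Task

Lay the long drive link (the one with the cross-shoulder) flat in the lowered tip-up cradle, plain end against the stop plate, and let go; then push the cradle's lever over so that it stands the link upright, without holding the link. Take the link by the head above its shoulder and hang it upright in the slotted hanger, shoulder seated down between the front lips and the rear stop of the fork, and let go. Leave the other things on the bench where they are.

Things in the scene. Friction and masses are not known exactly. Their poses are not given: they have to be found in the camera images.
- link: Drive link, bare steel, 180 mm long, about 0.2 kg, lying flat at the start. Origin: mid length, on the underside; x along it from plain end (-90 mm) to head end (+90), y across, z through its 20 mm thickness (centre line at z = 10). Along x: end block -90 to -56 (34 wide), round shaft 18 mm thick to +38, cross-shoulder +38 to +46 (50 wide in y), head block +46 to +90 (34 wide).
- link_foot (a point): Centre of the plain end face of the link (link x = -90, on the centre line). Axes as the link.
- link_grip (a point): On the shaft's centre line at link x = -20: gripped here across y, the link can be laid in the cradle with the fingers in the trough's open part. Axes as the link.
- link_shoulder (a point): Centre of the shoulder face that looks to the plain end (link x = +38, on the centre line); this face rests on the fork. Axes as the link.
- link_head (a point): Centre of the head block (link x = +68, on the centre line); pinch its sides normal to y (34 mm apart) once the link is upright. Axes as the link.
- cradle (a joint): Angle of the rocking cradle: 0 = trough level (start, held down by its weight), 1.45 rad = upright end stop, 7 degrees short of vertical, the link leaning back on the trough floor. Light friction, oil damping of 0.25 N m s/rad; it stays up by its weight once all the way over. Pushing square at lever_pad at about 1 rad/s with the link in it takes 3 to 8 N; push no faster, or the link may topple out.
- cradle_base: Steel base plate of the tip-up cradle, 280 x 100 x 8 mm, fixed to the table. Origin: its centre, underside; x along the trough towards its open end, z up. The hinge axis (along y) is at x = -40, z = 52 mm, between two upright plates 80 mm wide overall; a rest post stands under the trough at x = 60. Tipped up, the trough reaches 180 mm above the table.
- cradle_hinge (a point): On the hinge axis of the cradle, mid width, 52 mm above the table. Axes turn with the cradle: x along the trough from stop plate to open end, y along the hinge axis, z out of the trough (up when level).
- cradle_stop (a point): Centre of the stop plate's trough-side face, on the laid link's centre line: 8 mm from the hinge in x, 20 in z; axes as cradle_hinge. Trough floor 10 mm below it, 40 wide, to x = 120. Cheeks 42 mm apart, 19 high, to x = 36; prongs 42 mm apart, 16 high, x = 105 to 119; between them open sides for the fingers. Lay the foot 4 to 12 mm from the plate (it can hang up on it); tipped up, the link stands on this plate.
- lever_pad (a point): On the trough-side face of the flat lever plate, 90 mm from the hinge axis, mid width; axes as cradle_hinge. Plate 44 mm wide, 8 thick, ends 104 mm from the hinge; an 18 mm counterweight bar on its other side. Trough level: it rises leaning 14 degrees away from the trough. Push this face away from the trough, then down, round the hinge: it ends pointing away, 7 degrees below level.
- hanger: Slotted hanger: steel fork on an aluminium post on a 130 x 100 x 10 mm base plate, fixed to the table. Origin on its underside, straight below hanger_seat; x along the slot from its open front to the rear, z up. The post stands behind x = +32 mm, under the fork; nothing rises above 156 mm.
- hanger_seat (a point): Seat centre, mid slot, on the top face of the tines, 150 mm above the table: the shoulder's face rests here. Axes: x along the slot, open front at -x, y across, z up. Slot 26 mm wide; tines 23 wide, 10 thick, from x = -24. Lips 6 mm high on the tine fronts, x = -24 to -16; rear stop 6 mm high from x = +16; the shoulder (20 mm) sits between them.
- spare_link: A short steel link like the drive link but 130 mm long and without the cross-shoulder. Bystander. Origin: on its underside, mid length.
- screwdriver: Screwdriver with black handle, 170 mm long, lying flat. Bystander. Origin: on the underside, within its length.
- bearing: Steel bearing ring, 52 mm outside, 16 mm high. Bystander. Origin: on its underside, mid length.
- grease_jar: Closed grey jar, 52 mm wide, 55 mm high. Bystander. Origin: on its underside, mid length.
- weight: Brass knobbed weight, 48 mm wide, 54 mm high. Bystander. Origin: on its underside, mid length.
- wrench: Open wrench, 150 mm long, lying flat. Bystander. Origin: on the underside, within its length.
- gauge_block: Aluminium block 70 x 35 x 30 mm. Bystander. Origin: on its underside, mid length.
There are look-alikes about, which are no part of the job. What is shaped like the link but blue or orange is not meant.

How it is judged:
On the way, in this order (a step that is already met when the one before it is completed fails the run):
1. the link lies in the level cradle, plain end at the stop plate (foot within 18 mm of it), released (x of link_foot in the frame of cradle_stop between -0.004 and 0.018 m and y of link_foot in the frame of cradle_stop between -0.008 and 0.008 m and z of link_foot in the frame of cradle_stop between -0.006 and 0.008 m and x of link_head in the frame of cradle_stop between 0.145 and 0.178 m and y of link_head in the frame of cradle_stop between -0.025 and 0.025 m and z of link_head in the frame of cradle_stop between -0.012 and 0.015 m and contact force between the fingers and link below 0.1 N and value of joint cradle below 0.1 rad), for 0.2 s.
2. the cradle is tipped all the way up (over 1.38 rad) with the link standing in it, not held by the fingers (x of link_foot in the frame of cradle_stop between -0.004 and 0.018 m and y of link_foot in the frame of cradle_stop between -0.008 and 0.008 m and z of link_foot in the frame of cradle_stop between -0.006 and 0.008 m and x of link_head in the frame of cradle_stop between 0.145 and 0.178 m and y of link_head in the frame of cradle_stop between -0.025 and 0.025 m and z of link_head in the frame of cradle_stop between -0.012 and 0.015 m and contact force between the fingers and link below 0.1 N and value of joint cradle above 1.38 rad), for 0.2 s.
At the end, for the whole second after the job is handed in: The link hangs at rest and released in the fork, head up, within 0.12 rad of vertical, shoulder across the slot (0.3 rad) and resting on the tines between lips and rear stop: within 12 mm of the seat in plan, -3 to +4 mm in height. The cradle may be up or down (horizontal distance between link_shoulder and hanger_seat below 0.012 m and z of link_shoulder in the frame of hanger_seat between -0.003 and 0.004 m and angle between link's own x axis and vertical below 0.12 rad and angle between the y axis of link and the y axis of hanger_seat, either way round below 0.3 rad and linear speed of link below 0.03 m/s and contact force between link and hanger above 0.5 N and contact force between the fingers and link below 0.1 N); the robot touches nothing.
It fails at once if one of the other loose things on the bench is moved by more than 30 mm (distance of any of spare_link, screwdriver, bearing, grease_jar, weight, wrench, gauge_block from where it was at the start of the episode above 0.03 m).
It also fails if it takes over 72 s, if anything falls off the work surface, if the arm or the gripper's body presses on something with over 40 N, if the wrist force passes 120 N, or if a joint passes its speed limit or range.

## Robot

A 7-joint arm with a two-finger parallel gripper is mounted at the origin on the work surface. World frame = base frame: x ahead of the robot, y to its left, z up, the work surface at z = 0. Lengths are in m, angles in rad, forces in N, time in s.
With the tool pointing down it reaches from about 0.35 to 0.9 m from the base axis. Payload 8.1 kg.
Tool frame: the origin (TCP) lies midway between the tips of the shut fingers; the grasp point (between the pads) lies 19 mm behind it; x points along the fingers, z is the direction in which the jaws open and shut, and the axes are right-handed (so a half turn about x gives the same grasp; the last joint's range is limited). The gripper opens to 92 mm and grips with 3 to 60 N. Pads are 19 mm wide; open, the fingers measure 130 mm over their backs; the gripper's body (75 mm by 190 mm) begins 47 mm behind the grasp point.
Start: joints at [1.031, 0.434, 0.025, 1.573, -0.012, 1.134, -0.075], TCP at [0.264, -0.566, 0.197] pointing down, gripper open.
Joint ranges: [-2.62, 2.62], [-0.44, 2.09], [-1.27, 1.32], [0.08, 2.57], [-1.32, 4.46], [0.12, 2], [-2.74, 2.74]. Speed limits (rad/s): [2.22, 2.22, 3.01, 3.01, 3.14, 3.14, 3.14].

## Interface

Orientations are given as a rotation vector (axis times angle).
In Python, from cell import arm, optics, finder gives the robot as it stands.
- The arm moves only by the tool send_rows, never from a script. Its argument "rows" is a list that holds one entry, the list of rows, each a list of 7 numbers: the shift along the tool's x, y, z in mm, then the turn, a rotation vector about the tool's x, y, z in degrees, then the opening in per cent of the stroke, from 0 (shut) to 100 (fully open). A call has exactly 8 rows; each row is the pose to reach, as a shift and turn from the pose commanded when the call began, along the tool's axes at that moment; what a row does not reach only later rows make up. A row lasts 1/10 s, in which the tool goes at most 50 mm and 8.59 degrees, less where a joint would pass 70% of its speed; a pose out of reach is approached as far as the arm can. A call with a gripper value outside its range is refused whole. The fingers move at their own pace and stop on an object; "grip_force" is the grip in N (left out, the last holds). Time passes only in rows, so rows that repeat a pose let the fingers close, or fill a call up. It gives the time, the measured TCP pose, the force and the opening at its end, in the units of the state.
- arm.observe(): the state, without advancing time (a new reading comes with each control period).
- optics.get_image(name): name is "scene" or "top" or "wrist"; returns (picture, depth): 480x640x3 uint8, red, green, blue; 480x640 float32, m along the optical axis (not along the pixel's ray), 0 where there is no reading.
- optics.get_calibration(name): a dict with "camera_matrix" (3x3 intrinsics, pixels), "D" ([k1, k2, p1, p2, k3] as OpenCV has them; the pictures are not rectified), "position" and "orientation" of the camera in the world; the wrist camera has in their place "T_tool_cam" (4x4, takes a point from camera to tool coordinates, whose origin is the TCP and whose axes are the tool frame's). Camera axes: x right, y up, looking along -z (the intrinsics and any distortion apply to the point x, -y, -z); pixel columns grow to the right and rows downward; lengths in m; the calibration is good to about 2 mm. A picture is of the moment at which its call begins: read the wrist's pose just before it. get_calibration takes no time and is no camera call.
- arm.sign_off(): hands the job in, once; it reports no verdict.
Trained networks look in the newest picture that a camera, given by its name, has taken for a name from the list of things; names that differ only in an ending like _2 or _b are one class to them, and where a whole thing is asked for, a point or a joint stands for the part that bears it (a point fixed in the world has none). Each returns a list of dicts, best first, with "confidence" (0 to 1); they miss things now and then, are a little off and sometimes report something else, mostly with a low value. They report only what shows in the picture. A call takes as long as a camera call. They do not tell look-alikes from the thing itself.
- finder.search_frame(camera, thing): "bbox" ([left, top, width, height] in pixels, round what is visible of it).
- finder.regions_of(camera, thing): "region" (480x640 bool, what is visible of it) and "bbox" ([left, top, width, height] in pixels, round what is visible of it).
- finder.place_of(camera, thing): "xy" ([column, row] in pixels: a listed point, or the origin of a listed thing).
The state is a dict: "clock": time; "joints": joint angles; "dq": joint speeds; "joint_efforts": joint torques, N m; "position": TCP position; "ee_rot": TCP orientation; "force": force on the tool from outside, world axes, zero at the start; "ft_torque": the same for the moment, N m; "width": opening from 0.0 (shut) to 1.0 (fully open).
Only numpy, scipy, OpenCV 4.12 (cv2) and the standard library are available. Lean on these libraries where they do the work, as an engineer would, in place of code of your own. Each camera call takes 0.05 s, during which the arm holds its last target.

## Working session

There is one attempt and no reset: what is moved stays moved. The work goes in short steps, Python scripts to look and compute and a tool call to move; the robot and the scene stay as the last step left them, time stands still between calls to the robot, and variables do not carry over. Pictures are saved under pics/ and viewed, and the job is handed in when it is done.

Besides the shell and the picture viewer there is one more tool, called after "Request:" by a JSON object that holds its "method" and its "body", one argument or row to a line. send_rows: Moves the arm, as the interface text tells. Its arguments: {"type":"object","properties":{"rows":{"type":"array"},"grip_force":{"type":"number"}},"required":["rows"]}

```bash
ls; mkdir -p pics
cat > h.py <<'E'
import numpy as np, cv2
from scipy.spatial.transform import Rotation as R
from cell import arm, optics, finder
def save(n,im): cv2.imwrite('pics/'+n,im[:,:,::-1])
E
python3 - <<'E'
from h import *
print(arm.observe())
for c in ['scene','top']:
    im,d=optics.get_image(c); save(c+'0.png',im); np.savez(''+c+'0.npz',im=im,d=d)
    print(c,optics.get_calibration(c))
im,d=optics.get_image('wrist'); save('wrist0.png',im)
print(optics.get_calibration('wrist'))
E
```

```text
pics
{'clock': 0.0, 'joints': array([ 1.03142259,  0.43520657,  0.02497269,  1.57407788, -0.0116    ,
        1.1340184 , -0.07510141]), 'dq': array([ 0.00030134,  0.00038458, -0.00029427, -0.0014598 , -0.00022243,
       -0.00141441, -0.00103829]), 'joint_efforts': array([ 8.86431935e-04, -6.67835283e+01,  9.85169895e-01, -3.14453530e+01,
       -6.06120494e-02,  4.26631712e-02,  9.39564825e-05]), 'position': array([ 0.26409588, -0.56584793,  0.19596264]), 'ee_rot': array([ 0.882565  ,  1.38613279, -0.88138636]), 'force': array([-1.28964002,  0.04801967,  0.08149929]), 'ft_torque': array([-0.03402155,  0.01400107, -0.03196772]), 'width': 0.9988404828703676}
scene {'camera_matrix': array([[485.62139538,   0.        , 322.53847201],
       [  0.        , 485.62139538, 234.14343703],
       [  0.        ,   0.        ,   1.        ]]), 'D': array([-0.08282902,  0.        ,  0.        ,  0.        ,  0.        ]), 'position': array([1.01509419, 0.73549565, 0.8981344 ]), 'orientation': array([0.36322179, 1.07179103, 2.34290326])}
top {'camera_matrix': array([[448.88132254,   0.        , 
[... 223 characters left out ...]
31096, -0.01380609,  0.99086762]), 'orientation': array([ 0.08026897, -0.09772809, -1.55788989])}
{'camera_matrix': array([[340.99291877,   0.        , 321.6363436 ],
       [  0.        , 340.99291877, 242.92031677],
       [  0.        ,   0.        ,   1.        ]]), 'D': array([0.00053929, 0.        , 0.        , 0.        , 0.        ]), 'T_tool_cam': array([[-9.36590453e-04,  3.04833441e-01, -9.52405216e-01,
        -1.89396695e-01],
       [-9.43472618e-04,  9.52404941e-01,  3.04834280e-01,
         8.40736698e-02],
       [ 9.99999116e-01,  1.18407312e-03, -6.04411371e-04,
         8.23004404e-04],
       [ 0.00000000e+00,  0.00000000e+00,  0.00000000e+00,
         1.00000000e+00]])}
```

View pics/scene0.png

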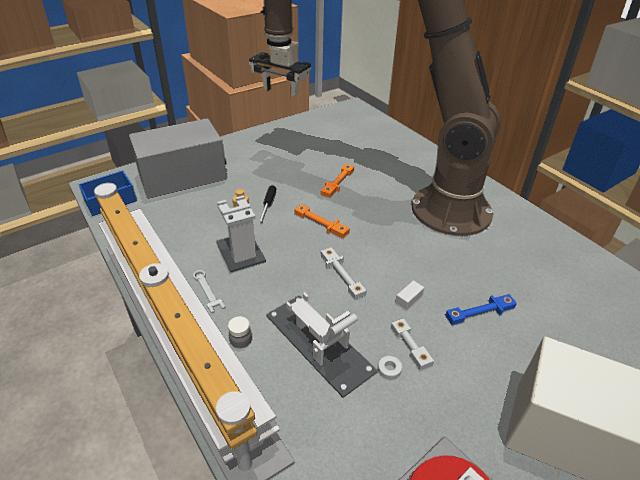

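View pics/top0.png

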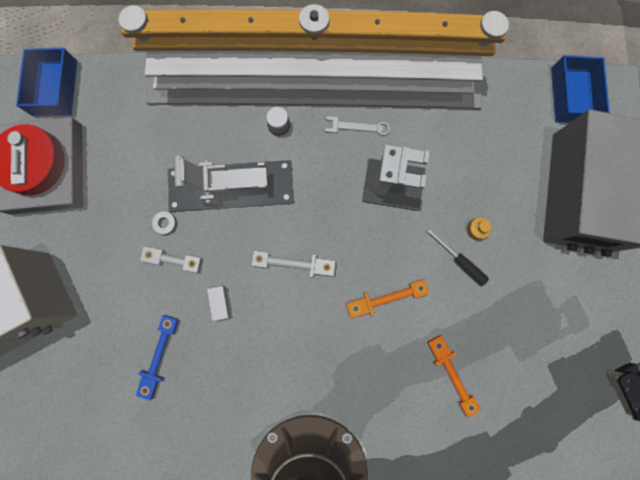

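View pics/wrist0.png

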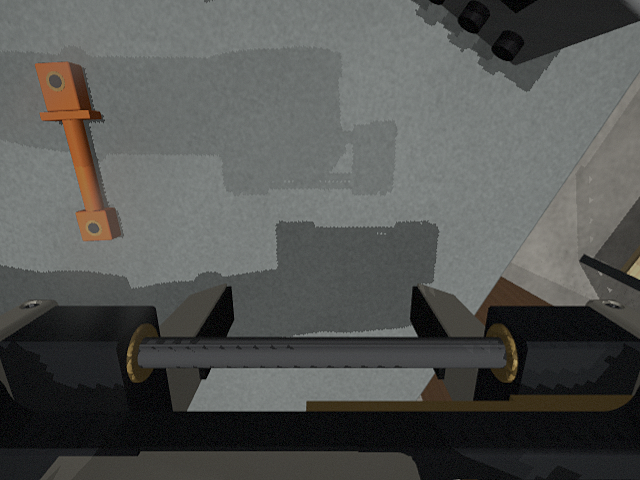

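The steel candidates are a long one at top (293,264), which has a cross-shoulder near its right end, and a short one at (170,260) with no shoulder, which is the spare link. The blue (158,358) and orange (388,298; 455,375) ones are ruled out by colour. The cradle is at (230,185) with its lever at the left end, and the hanger is at (400,175), slot open to the right. I'll confirm with a crop and measure.

```bash
cat >> h.py <<'E'
def cal(c,st=None):
    k=optics.get_calibration(c)
    if c=='wrist':
        T=np.eye(4); T[:3,:3]=R.from_rotvec(st['ee_rot']).as_matrix(); T[:3,3]=st['position']
        T=T@k['T_tool_cam']; return k['camera_matrix'],k['D'],T[:3,:3],T[:3,3]
    return k['camera_matrix'],k['D'],R.from_rotvec(k['orientation']).as_matrix(),k['position']
def ray(uv,C):
    K,D,Rm,p=C
    n=cv2.undistortPoints(np.array(uv,float).reshape(-1,1,2),K,D).reshape(-1,2)
    v=np.c_[n[:,0],-n[:,1],-np.ones(len(n))]
    return v@Rm.T
def at_z(uv,z,C):
    v=ray(uv,C); return C[3]+v*((z-C[3][2])/v[:,2])[:,None]
def at_d(uv,d,C):
    uv=np.array(uv,float).reshape(-1,2); dd=d[uv[:,1].round().astype(int),uv[:,0].round().astype(int)]
    return C[3]+ray(uv,C)*dd[:,None]
def proj(P,C):
    K,D,Rm,p=C; q=(np.atleast_2d(P)-p)@Rm; q=q*[1,-1,-1]
    return cv2.projectPoints(q,np.zeros(3),np.zeros(3),K,D)[0].reshape(-1,2)
def cloud(d,C,mask=None):
    m=(d>0) if mask is None else mask&(d>0)
    v,u=np.nonzero(m); uv=np.c_[u,v].astype(float)
    return C[3]+ray(uv,C)*d[v,u][:,None],uv
E
python3 - <<'E'
from h import *
z=np.load('top0.npz'); im=z['im']
a=cv2.resize(im[225:300,130:345],None,fx=3.6,fy=3.6,interpolation=cv2.INTER_CUBIC)
b=cv2.resize(im[140:215,155:440],(a.shape[1],int(75*a.shape[1]/285)),interpolation=cv2.INTER_CUBIC)
save('crop0.png',np.vstack([a,b]))
im,d=optics.get_image('top'); C=cal('top')
for n in ['link_foot','link_grip','link_shoulder','link_head','cradle_hinge','cradle_stop','lever_pad','cradle_base','hanger','hanger_seat','link']:
    for r in finder.place_of('top',n)[:4]:
        print(n,np.round(r['xy'],1),round(r['confidence'],2),np.round(at_d([r['xy']],d,C),3)[0])
# table plane check
P,_=cloud(d,C); print(np.median(P[(abs(P[:,2])<.02)][:,2]))
E
```

```text
link_foot [425.2 285.7] 0.91 [ 0.4   -0.248  0.02 ]
link_foot [170.2 315.9] 0.91 [0.328 0.307 0.002]
link_foot [250.  254.6] 0.85 [0.465 0.135 0.001]
link_foot [475.9 414.3] 0.71 [ 0.122 -0.363  0.   ]
link_grip [159.6 349.2] 0.96 [0.258 0.322 0.018]
link_grip [400.4 298.3] 0.88 [ 0.373 -0.194  0.018]
link_grip [284.7 261.4] 0.69 [0.45  0.057 0.018]
link_grip [455.9 382.6] 0.65 [ 0.193 -0.314  0.016]
link_shoulder [372.4 304.7] 0.94 [ 0.358 -0.133  0.02 ]
link_shoulder [311.7 263.9] 0.68 [ 0.445 -0.002  0.021]
link_shoulder [149.1 372.5] 0.65 [0.208 0.343 0.019]
link_shoulder [447.9 360.5] 0.63 [ 0.241 -0.296  0.02 ]
link_head [440.8 345.9] 0.95 [ 0.272 -0.28   0.022]
link_head [147.6 387.5] 0.74 [0.177 0.345 0.02 ]
link_head [321.1 269. ] 0.73 [ 0.434 -0.022  0.019]
link_head [357.4 309.4] 0.7 [ 0.348 -0.101  0.019]
cradle_hinge [207.9 180.5] 0.55 [0.614 0.218 0.072]
cradle_hinge [281.9 260. ] 0.18 [0.453 0.063 0.017]
cradle_stop [209.5 180.7] 0.65 [0.616 0.217 0.064]
cradle_stop [205.5 178.7] 0.4 [0.615 0.22  0.085]
cradle_stop [415.  168.9] 0.16 [ 0.663 -0.232  0.011]
lever_pad [183.7 170.6] 0.65 [0.613 0.246 0.151]
lever_pad [401.6 189.8] 0.63 [ 0.615 -0.201  0.007]
cradle_base [229.9 187.2] 0.8 [0.602 0.173 0.064]
cradle_base [291.1 262.3] 0.42 [0.448 0.043 0.021]
hanger [402.3 187. ] 0.92 [ 0.621 -0.203  0.009]
hanger_seat [415.7 167. ] 0.66 [ 0.668 -0.234  0.009]
link [293.4 263.6] 0.93 [0.445 0.038 0.018]
link [450.7 372.8] 0.71 [ 0.214 -0.302  0.017]
link [386.2 296.4] 0.63 [ 0.376 -0.164  0.014]
0.0006484120895624557
```

View pics/crop0.png

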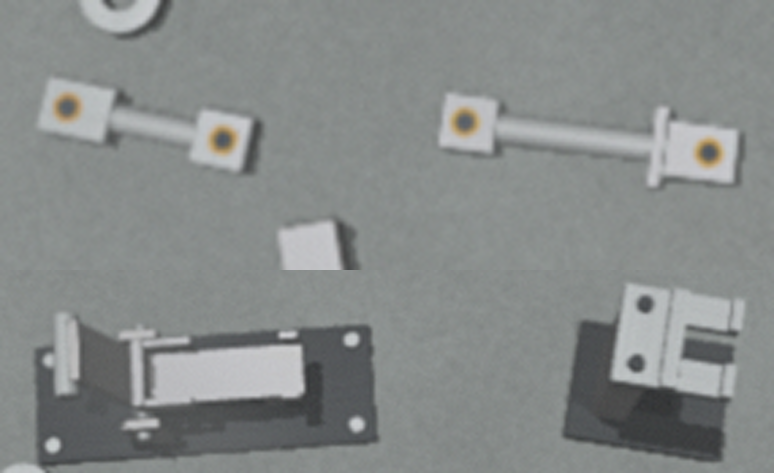

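The crop confirms the drive link: long, bare steel, with a shoulder at crop (660,147) and its plain end on the left. Next I'll fit the poses.

```bash
cat > fit.py <<'E'
from h import *
from scipy.optimize import minimize
def rectfit(uvmask,z,C):
    c=max(cv2.findContours(uvmask.astype(np.uint8),cv2.RETR_EXTERNAL,cv2.CHAIN_APPROX_NONE)[0],key=cv2.contourArea).reshape(-1,2)
    P=at_z(c,z,C)[:,:2].astype(np.float32); return cv2.minAreaRect(P)
for c in ['top','scene']:
    z=np.load(c+'0.npz'); d=z['d']; C=cal(c)
    P,uv=cloud(d,C); Pm=np.full((480,640,3),9.);Pm[uv[:,1].astype(int),uv[:,0].astype(int)]=P
    X,Y,Z=Pm[...,0],Pm[...,1],Pm[...,2]
    near=(abs(X-.447)<.05)&(abs(Y-.038)<.11)
    m=near&(Z>.008)&(Z<.03); print(c,'link rect',rectfit(m,.02,C), 'medz',np.median(Z[m]))
    Q=Pm[m][:,:2]; mu=Q.mean(0); 
    # 2D template IoU-like fit: outline of link, points inside
    def sd(p,Q):
        ca,sa=np.cos(p[2]),np.sin(p[2]); q=(Q-p[:2])@np.array([[ca,-sa],[sa,ca]])
        x,y=q[:,0],abs(q[:,1])
        best=np.full(len(q),1.)
        for a,b,w in [(-.09,-.056,.017),(-.056,.038,.008),(.038,.046,.025),(.046,.09,.017)]:
            dx=np.maximum(a-x,x-b); dy=y-w; best=np.minimum(best,np.maximum(dx,0)**2+np.maximum(dy,0)**2)
        return best.sum()*1e6/len(q)
    best=min((minimize(sd,[mu[0]+o,mu[1],-np.pi/2+a],args=(Q,),method='Nelder-Mead',options=dict(xatol=1e-5,fatol=1e-5,maxiter=2000)) for o in(-.002,.002) for a in (-.1,.1)),key=lambda r:r.fun)
    print(' link fit',best.x,best.fun)
    # cradle
    m=(abs(X-.6)<.09)&(abs(Y-.175)<.17)&(Z>.004)&(Z<.02)
    mm=cv2.morphologyEx(((abs(X-.6)<.09)&(abs(Y-.175)<.17)&(Z>.004)).astype(np.uint8),cv2.MORPH_CLOSE,np.ones((3,3)))
    print(' base z',np.median(Z[m]),'n',m.sum()); Q=Pm[m][:,:2].astype(np.float32); print(' base rect',cv2.minAreaRect(Q),'vs 0.28x0.10')
    m=(abs(X-.61)<.07)&(abs(Y-.165)<.09)&(Z>.055)&(Z<.068)
    print(' floor z',np.median(Z[m]),m.sum(),cv2.minAreaRect(Pm[m][:,:2].astype(np.float32)))
    # hanger
    m=(abs(X-.64)<.1)&(abs(Y+.2)<.1)&(Z>.1)
    print(' hanger zs',np.percentile(Z[m],[5,25,50,75,95]),m.sum())
    m=(abs(X-.64)<.1)&(abs(Y+.2)<.1)&(Z>.145)&(Z<.165)
    print(' fork',cv2.minAreaRect(Pm[m][:,:2].astype(np.float32)),np.median(Z[m]))
    m=(abs(X-.64)<.1)&(abs(Y+.2)<.1)&(Z>.005)&(Z<.018)
    print(' hbase',cv2.minAreaRect(Pm[m][:,:2].astype(np.float32)),np.median(Z[m]))
E
python3 fit.py
```

```text
top link rect ((0.4461310803890228, 0.03849492222070694), (0.17965984344482422, 0.05028047785162926), 83.4437026977539) medz 0.019504327822138456
 link fit [ 0.44628528  0.03848138 -1.68436322] 0.014035556996419302
 base z 0.008468244881967457 n 3682
 base rect ((0.5996491312980652, 0.17599369585514069), (0.17846260964870453, 0.3390067517757416), 0.5493609309196472) vs 0.28x0.10
 floor z 0.06236538807722103 1246 ((0.6211169362068176, 0.1676056981086731), (0.09235245734453201, 0.14146104454994202), 4.00189208984375)
 hanger zs [0.1418894  0.14930803 0.15091167 0.15375545 0.15757805] 1517
 fork ((0.627975583076477, -0.17955908179283142), (0.08722010999917984, 0.07440147548913956), 82.19751739501953) 0.15111318839086418
 hbase ((0.632016122341156, -0.2004891335964203), (0.1958954632282257, 0.18521951138973236), 88.97664642333984) 0.010163969251178129
scene link rect ((0.45653945207595825, 0.04718192666769028), (0.18764029443264008, 0.05401623621582985), 79.99857330322266) medz 0.01732265843013714
 link fit [ 0.45005772  0.04314903 -1.67657404] 0.04027575842253749
 base z 0.0075654371660436315 n 3446
 base rect ((0.5949810147285461, 0.1772003471851349), (0.15968607366085052, 0.346792995929718), 4.976276874542236) vs 0.28x0.10
 floor z 0.06169737171699469 882 ((0.6247152090072632, 0.17073482275009155), (0.09179435670375824, 0.14444886147975922), 5.1436686515808105)
 hanger zs [0.10598435 0.13097038 0.14793416 0.15077879 0.15535515] 966
 fork ((0.6304441094398499, -0.1774955689907074), (0.09366331994533539, 0.07252667099237442), 81.02446746826172) 0.14981769033213166
 hbase ((0.6314412951469421, -0.17079998552799225), (0.15414567291736603, 0.10276156663894653), 80.292236328125) 0.008574862011966278
```

Run:
```python
from h import *
for c in ['top','scene']:
    im,d=optics.get_image(c); C=cal(c); z=np.load(c+'0.npz'); 
    P,uv=cloud(d,C); Pm=np.full((480,640,3),9.);Pm[uv[:,1].astype(int),uv[:,0].astype(int)]=P
    for n,h,s in [('cradle_base',.008,(.28,.1)),('hanger',.01,(.13,.1))]:
        r=finder.regions_of(c,n)[0]; m=r['region']
        low=m&(abs(Pm[...,2]-h)<.006)
        v,u=np.nonzero(low); Q=at_z(np.c_[u,v],h,C)[:,:2].astype(np.float32)
        print(c,n,round(r['confidence'],2),low.sum(),cv2.minAreaRect(Q))
        if n=='hanger':
            t=m&(Pm[...,2]>.144)
            # components by color not needed
            v,u=np.nonzero(t); Q=at_z(np.c_[u,v],.152,C)[:,:2].astype(np.float32); print('  fork',cv2.minAreaRect(Q))
    g=im[130:240,140:470] if c=='top' else im[170:400,180:400]
    save(c+'_z.png',cv2.resize(g,None,fx=800/g.shape[1] if c=='top' else 2.6,fy=800/g.shape[1] if c=='top' else 2.6,interpolation=cv2.INTER_CUBIC))
```

```text
top cradle_base 0.73 3264 ((0.6272786259651184, 0.18471410870552063), (0.11945563554763794, 0.28053414821624756), 3.754990339279175)
top hanger 0.85 1462 ((0.6445447206497192, -0.18771715462207794), (0.13309569656848907, 0.1414482444524765), 78.93363189697266)
  fork ((0.6284595727920532, -0.17829769849777222), (0.08922091871500015, 0.0768580213189125), 81.00176239013672)
scene cradle_base 0.77 3188 ((0.610314667224884, 0.18825478851795197), (0.12848497927188873, 0.28261882066726685), 4.380207061767578)
scene hanger 0.69 629 ((0.6203747391700745, -0.23911289870738983), (0.2667753994464874, 0.10295979678630829), 79.88717651367188)
  fork ((0.6543546915054321, -0.1123984307050705), (0.24047896265983582, 0.08445459604263306), 70.26429748535156)
```

View pics/top_z.png

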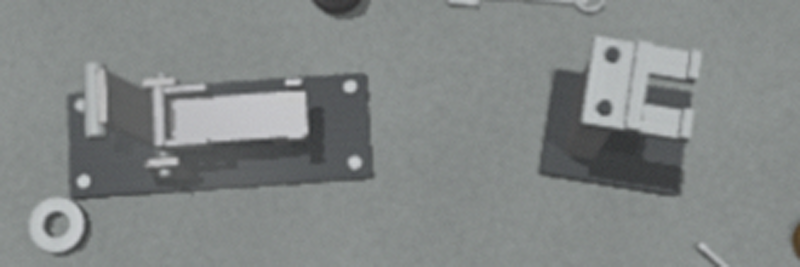

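View pics/scene_z.png

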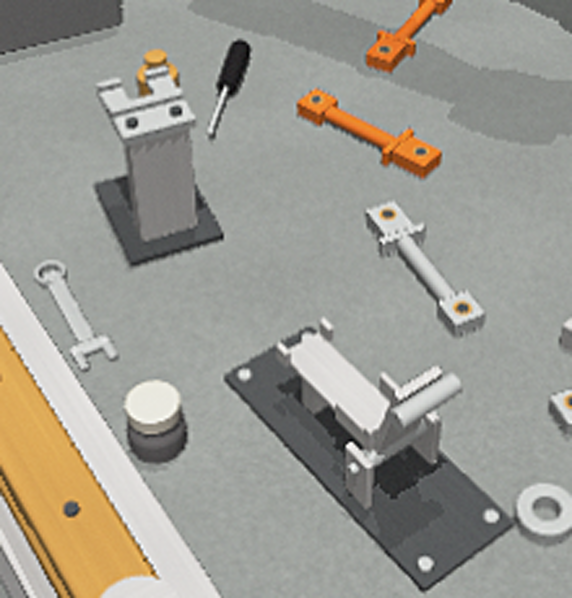

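Run:
```python
from h import *
def px(p,s,o): return (np.array(p,float)+.5)/s-.5+np.array(o)
Ct,Cs=cal('top'),cal('scene')
def show(n,P): 
    print(n,np.round(P[:,:2],4).tolist(),'sides',np.round(np.linalg.norm(np.diff(P[:,:2],axis=0),axis=1),3), 'mean',np.round(P[:,:2].mean(0),4),
      'dir',[round(float(np.degrees(np.arctan2(*(b-a)[:2][::-1]))),1) for a,b in zip(P,P[1:])])
s=800/330;o=(140,130)
show('T cradle TL TR BR BL',at_z(px([(68,96),(366,73),(373,177),(71,198)],s,o),.008,Ct))
show('T hbase TL BL BR',at_z(px([(555,70),(540,174),(681,194)],s,o),.01,Ct))
show('T fork',at_z(px([(594,36),(583,124),(690,138),(700,50)],s,o),.152,Ct))
show('T floor',at_z(px([(168,96),(305,91),(309,135),(165,143)],s,o),.062,Ct))
s=2.6;o=(180,170)
show('S cradle',at_z(px([(225,377),(310,325),(513,522),(428,588)],s,o),.008,Cs))
show('S hbase',at_z(px([(95,186),(132,265),(223,237)],s,o),.01,Cs))
```

```text
T cradle TL TR BR BL [[0.6559, 0.327], [0.6804, 0.0491], [0.5818, 0.0407], [0.5593, 0.3188]] sides [0.279 0.099 0.279] mean [0.6193 0.1839] dir [-85.0, -175.1, 94.6]
T hbase TL BL BR [[0.6852, -0.1269], [0.5862, -0.1127], [0.5694, -0.243]] sides [0.1   0.131] mean [ 0.6136 -0.1609] dir [171.9, -97.4]
T fork [[0.6694, -0.142], [0.5968, -0.1326], [0.5869, -0.2178], [0.6594, -0.2274]] sides [0.073 0.086 0.073] mean [ 0.6281 -0.18  ] dir [172.6, -96.7, -7.6]
T floor [[0.6412, 0.2194], [0.6468, 0.0989], [0.6073, 0.0943], [0.5989, 0.2202]] sides [0.121 0.04  0.126] mean [0.6235 0.1582] dir [-87.3, -173.4, 93.8]
S cradle [[0.6827, 0.0564], [0.5838, 0.0453], [0.5631, 0.3226], [0.6576, 0.3323]] sides [0.1   0.278 0.095] mean [0.6218 0.1891] dir [-173.6, 94.3, 5.8]
S hbase [[0.6684, -0.2464], [0.689, -0.1178], [0.5936, -0.1033]] sides [0.13  0.096] mean [ 0.6503 -0.1559] dir [80.9, 171.4]
```

```bash
cat >> h.py <<'E'
def pose(st=None):
    st=st or arm.observe(); return R.from_rotvec(st['ee_rot']),np.array(st['position'])
def tool(head_deg,tilt_deg=0.):
    "tool y horizontal along heading, x down; tilt>0: tool x leans towards -y(tool) i.e. body leans to +y heading"
    h=np.radians(head_deg); y=np.array([np.cos(h),np.sin(h),0]); x=np.array([0,0,-1.]); z=np.cross(x,y)
    B=R.from_matrix(np.c_[x,y,z]); return B*R.from_euler('z',-tilt_deg,degrees=True)
def delta(Rt,pt,st=None):
    Rc,pc=pose(st); return np.round(Rc.inv().apply(np.array(pt)-pc)*1000,1), np.round(np.degrees((Rc.inv()*Rt).as_rotvec()),2)
E
python3 - <<'E'
from h import *
r,p=pose(); print(r.as_matrix().round(3),p)
t=tool(83.5); print(t.as_matrix().round(3)); print(tool(90,20).as_matrix().round(2))
print(delta(tool(83.5),[.445,.058,.25]), delta(tool(-96.5),[.445,.058,.25]))
E
```

```text
[[ 0.     0.906  0.423]
 [-0.     0.423 -0.906]
 [-1.    -0.     0.   ]] [ 0.26439779 -0.56635112  0.19675492]
[[ 0.     0.113  0.994]
 [ 0.     0.994 -0.113]
 [-1.     0.    -0.   ]]
[[ 0.    0.    1.  ]
 [-0.34  0.94 -0.  ]
 [-0.94 -0.34 -0.  ]]
(array([ -53.3,  427.7, -489.4]), array([-58.48,   0.  ,   0.  ])) (array([ -53.3,  427.7, -489.4]), array([121.52,   0.  ,  -0.  ]))
```

Request:
{"method": "send_rows", "body": {
  "rows": [
    [[-6,50,-60,-7,0,0,100],[-12,100,-115,-14,0,0,100],[-20,150,-172,-21,0,0,100],[-26,200,-230,-28,0,0,100],[-32,250,-288,-35,0,0,100],[-38,300,-345,-42,0,0,100],[-45,355,-408,-50,0,0,100],[-53,410,-470,-58,0,0,100]]
  ]
}}

```text
clock: 1.85
position: [0.3745, -0.1813, 0.2307]
ee_rot: [0.091, 1.568, -0.092]
force: [0.8, -0.1, 0.5]
width: 0.998
```

```bash
python3 -c "
from h import *
print(arm.observe()); print(delta(tool(83.5),[.449,.0584,.25]))"
```

```text
{'clock': 1.85, 'joints': array([ 0.67193079,  0.08505487, -0.37216407,  1.96799922,  0.03535225,
        1.09365301,  0.16842201]), 'dq': array([-0.58327433, -0.17916176, -0.59276555,  0.09189911, -0.01283062,
        0.08397028,  0.23373089]), 'joint_efforts': array([  5.55178463, -36.77228093,   1.51426703, -29.29760098,
         0.05916931,   0.31090111,  -0.41882473]), 'position': array([ 0.37445143, -0.18134486,  0.23070151]), 'ee_rot': array([ 0.09080548,  1.56807542, -0.09193157]), 'force': array([ 0.82065411, -0.14472575,  0.53556633]), 'ft_torque': array([-0.02461185, -0.1741944 , -0.04489909]), 'width': 0.9984762424727462}
(array([-19.4, 246.8,  46.2]), array([-0.17,  0.05,  0.04]))
```

Request:
{"method": "send_rows", "body": {
  "rows": [
    [[-4,45,9,0,0,0,100],[-8,90,18,0,0,0,100],[-12,135,27,0,0,0,100],[-16,180,36,0,0,0,100],[-20,220,42,0,0,0,100],[-20,247,46,0,0,0,100],[-20,247,46,0,0,0,100],[-20,247,46,0,0,0,100]]
  ]
}}

```text
clock: 2.65
position: [0.4498, 0.0565, 0.2501]
ee_rot: [0.094, 1.569, -0.095]
force: [-0.2, -0.1, -0.6]
width: 1.003
```

```bash
python3 -c "
from h import *
st=arm.observe(); print(st['position'],delta(tool(83.5),[.449,.0584,.25]))
im,d=optics.get_image('wrist'); save('w1.png',im); np.savez('w1.npz',im=im,d=d,p=st['position'],r=st['ee_rot'])
C=cal('wrist',st)
for n in ['link_foot','link_grip','link_shoulder','link_head']:
    for r in finder.place_of('wrist',n)[:3]: print(n,np.round(r['xy'],1),round(r['confidence'],2),at_z([r['xy']],.02 if n!='link_foot' else .01,C)[0].round(4))
"
```

```text
[0.44983392 0.05648701 0.25012461] (array([ 0.1,  1.8, -1.1]), array([-0.4 , -0.01,  0.01]))
link_foot [320.5 143.4] 0.6 [0.4585 0.1273 0.01  ]
link_foot [314.6 398.8] 0.57 [ 0.403 -0.249  0.01 ]
link_grip [320.3 199.4] 0.72 [0.4502 0.0614 0.02  ]
link_grip [293.7 368. ] 0.67 [ 0.3811 -0.1812  0.02  ]
link_shoulder [278.5 333.9] 0.8 [ 0.3681 -0.1218  0.02  ]
link_shoulder [319.1 243.7] 0.6 [0.4416 0.0042 0.02  ]
link_head [264.4 317.5] 0.95 [ 0.3529 -0.0936  0.02  ]
link_head [323.5 267. ] 0.93 [ 0.4434 -0.0286  0.02  ]
link_head [234.1 423.1] 0.44 [ 0.2742 -0.2709  0.02  ]
```

View pics/w1.png

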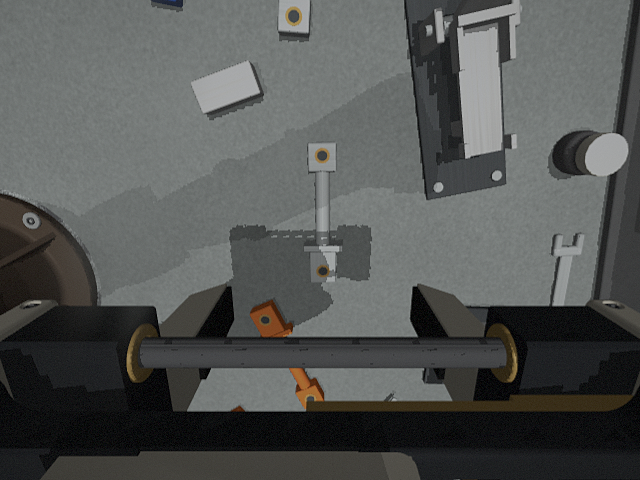

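The wrist picture shows the link upright in frame: plain end at (322,143), shoulder at (322,248), head at (323,270). The cradle is at the upper right. I'll fit both from this depth image.

```bash
cat > linkfit.py <<'E'
from h import *
from scipy.optimize import minimize
def linkfit(Q,p0):
    def f(p):
        ca,sa=np.cos(p[2]),np.sin(p[2]); q=(Q-p[:2])@np.array([[ca,-sa],[sa,ca]])
        x,y=q[:,0],abs(q[:,1]); b=np.full(len(q),1.)
        for a,e,w in [(-.09,-.056,.017),(-.056,.038,.009),(.038,.046,.025),(.046,.09,.017)]:
            b=np.minimum(b,np.maximum(np.maximum(a-x,x-e),0)**2+np.maximum(y-w,0)**2)
        return b.mean()*1e6
    return min((minimize(f,np.array(p0)+[o,0,a],method='Nelder-Mead',options=dict(xatol=1e-6,fatol=1e-6,maxiter=3000)) for o in(-.002,.002) for a in (-.05,.05)),key=lambda r:r.fun)
E
python3 - <<'E'
from linkfit import *
z=np.load('w1.npz'); d=z['d']; C=cal('wrist',dict(position=z['p'],ee_rot=z['r']))
P,uv=cloud(d,C)
t=(abs(P[:,2])<.006)&(abs(P[:,0]-.45)<.1)&(abs(P[:,1]-.05)<.15); print('table z',np.median(P[t,2]))
m=(abs(P[:,0]-.447)<.05)&(abs(P[:,1]-.038)<.115)&(P[:,2]>.010)&(P[:,2]<.03); Q=P[m]
print(np.percentile(Q[:,2],[50,90]),m.sum(),cv2.minAreaRect(Q[:,:2].astype(np.float32)))
r=linkfit(Q[:,:2],[.447,.038,-1.68]); print(r.x,np.degrees(r.x[2]),r.fun)
# tip edges manual: foot, head ends
# cradle corners near: base open-end corners
im=z['im'];g=im[0:220,380:640]; save('w1c.png',cv2.resize(g,None,fx=2.6,fy=2.6,interpolation=cv2.INTER_CUBIC))
E
```

```text
table z 0.0013391503912003055
[0.02072424 0.02213002] 2967 ((0.4510107934474945, 0.040320202708244324), (0.17891646921634674, 0.04952215775847435), 81.59101867675781)
[ 0.44982162  0.04055052 -1.68564576] -96.58038762443692 0.0
```

View pics/w1c.png

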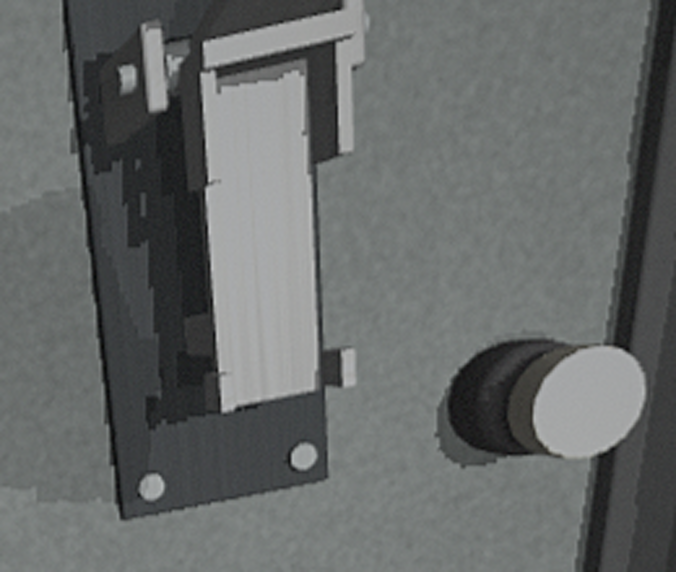

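Request:
{"method": "send_rows", "body": {
  "rows": [
    [[40,2,1,0,0,0,70],[85,4,2,0,0,0,70],[130,4,2,0,0,0,70],[175,4,2,0,0,0,70],[210,4,2,0,0,0,70],[232,4,2,0,0,0,70],[242,4,2,0,0,0,70],[245,4,2,0,0,0,70]]
  ]
}}

```text
clock: 3.7
position: [0.4521, 0.0596, 0.0046]
ee_rot: [0.096, 1.57, -0.097]
force: [-0.1, 0.2, 0.0]
width: 0.702
```

Request:
{"method": "send_rows", "body": {
  "rows": [
    [[0,0,0,0,0,0,70],[1,0,0,0,0,0,40],[1,0,0,0,0,0,15],[1,0,0,0,0,0,10],[1,0,0,0,0,0,10],[1,0,0,0,0,0,10],[1,0,0,0,0,0,10],[1,0,0,0,0,0,10]]
  ],
  "grip_force": 30
}}

```text
clock: 4.5
position: [0.4524, 0.0601, 0.0042]
ee_rot: [0.096, 1.569, -0.096]
force: [0.2, 0.2, -1.4]
width: 0.139
```

```bash
python3 -c "
from h import *
print(arm.observe()['width'],arm.observe()['force'])
im,d=optics.get_image('wrist'); save('w2.png',im)
im,d=optics.get_image('scene'); save('s2.png',cv2.resize(im[200:350,260:440],None,fx=4,fy=4,interpolation=cv2.INTER_CUBIC))
"
```

```text
0.13872306663744452 [ 0.24041769  0.23151433 -1.37850025]
```

View pics/w2.png

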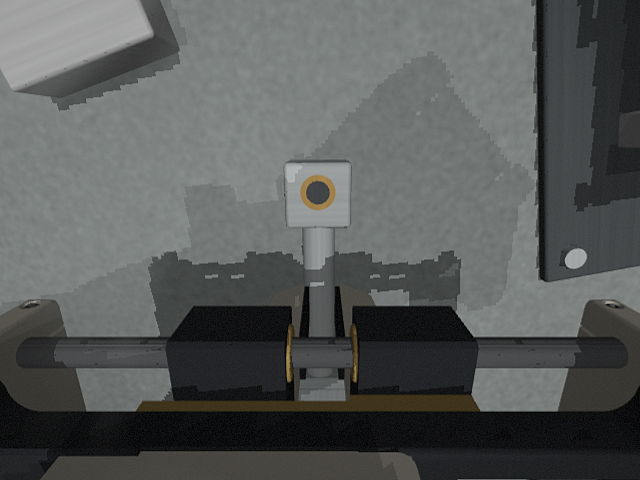

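View pics/s2.png

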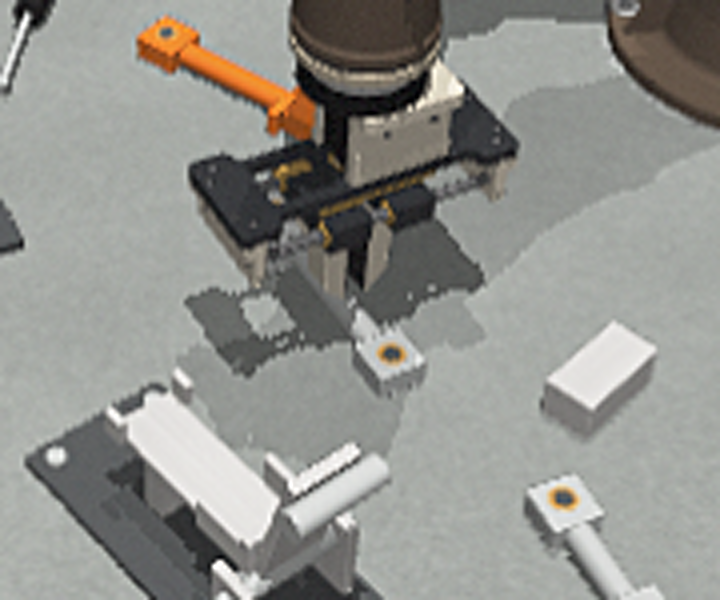

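Request:
{"method": "send_rows", "body": {
  "rows": [
    [[-10,0,0,0,0,0,10],[-25,0,0,0,0,0,10],[-50,0,0,0,0,0,10],[-80,0,0,0,0,0,10],[-110,0,0,0,0,0,10],[-140,0,0,0,0,0,10],[-160,0,0,0,0,0,10],[-160,0,0,0,0,0,10]]
  ]
}}

```text
clock: 5.4
position: [0.4541, 0.0607, 0.1675]
ee_rot: [0.096, 1.563, -0.095]
force: [1.0, 0.2, -0.3]
width: 0.101
```

```bash
python3 -c "
from h import *
z=np.load('w1.npz'); C=cal('wrist',dict(position=z['p'],ee_rot=z['r']))
def px(p): return (np.array(p,float)+.5)/2.6-.5+np.array([380,0])
a=at_z(px([(122,519),(327,478)]),.008,C); print('base open corners',a.round(4),np.linalg.norm(a[1]-a[0]),'mid',a.mean(0))
d=(a[1]-a[0])[:2]; print('dir y axis',np.degrees(np.arctan2(d[1],d[0])))
b=at_z(px([(222,411),(320,390)]),.062,C); print('floor end',b.round(4),b.mean(0),np.linalg.norm(b[1]-b[0]))
b=at_z(px([(203,75),(222,411),(320,390),(305,75)]),.062,C); print(b.round(4),np.linalg.norm(np.diff(b,axis=0),axis=1))
e=at_z(px([(120,500),(72,60)]),.008,C); d=(e[0]-e[1])[:2];print('edge dir',np.degrees(np.arctan2(d[1],d[0])))
b=at_z(px([(343,367)]),.078,C); print('prong top',b)
st=arm.observe(); print(st['position'],st['width'],st['force'])
im,d=optics.get_image('wrist'); save('w3.png',im); np.savez('w3.npz',im=im,d=d,p=st['position'],r=st['ee_rot'])
"
```

```text
base open corners [[0.5846 0.0428 0.008 ]
 [0.6837 0.0509 0.008 ]] 0.09937061262077583 mid [0.63416161 0.04688227 0.008     ]
dir y axis 4.664433280161279
floor end [[0.6115 0.0951 0.062 ]
 [0.6515 0.0987 0.062 ]] [0.63149533 0.09688435 0.062     ] 0.04008423431529084
[[0.6037 0.2185 0.062 ]
 [0.6115 0.0951 0.062 ]
 [0.6515 0.0987 0.062 ]
 [0.6414 0.2139 0.062 ]] [0.12362646 0.04008423 0.11563765]
edge dir -85.5117282921303
prong top [[0.6519628  0.10805769 0.078     ]]
[0.45405816 0.06073825 0.16745947] 0.10131098247442953 [ 1.01584738  0.16546656 -0.29243195]
```

View pics/w3.png

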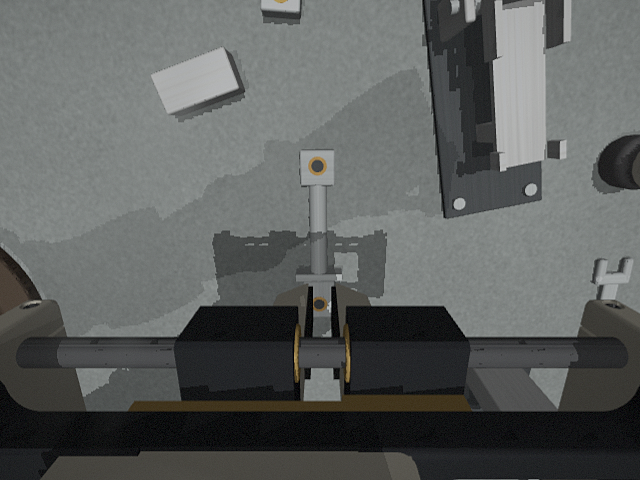

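```bash
python3 -c "
from h import *
z=np.load('w3.npz'); im=z['im'][230:410,220:420]; save('w3c.png',cv2.resize(im,None,fx=3.3,fy=3.3,interpolation=cv2.INTER_CUBIC))
im=cv2.imread('pics/w2.png')[230:410,220:420]; cv2.imwrite('pics/w2c.png',cv2.resize(im,None,fx=3.3,fy=3.3,interpolation=cv2.INTER_CUBIC))
im,d=optics.get_image('scene'); save('s3.png',cv2.resize(im[120:320,260:440],None,fx=3,fy=3,interpolation=cv2.INTER_CUBIC))
C=cal('wrist',dict(position=z['p'],ee_rot=z['r']))
K,D,_,_=C
# project TCP and points behind it +-5mm
rc=R.from_rotvec(z['r'])
for x in [0,-.01,-.019,-.03]:
  for zz in (-.005,.005):
    print(x,zz,proj(z['p']+rc.apply([x,0,zz]),C).round(0))
"
```

```text
0 -0.005 [[311. 278.]]
0 0.005 [[328. 278.]]
-0.01 -0.005 [[310. 285.]]
-0.01 0.005 [[328. 285.]]
-0.019 -0.005 [[310. 292.]]
-0.019 0.005 [[328. 292.]]
-0.03 -0.005 [[309. 301.]]
-0.03 0.005 [[329. 301.]]
```

View pics/w3c.png

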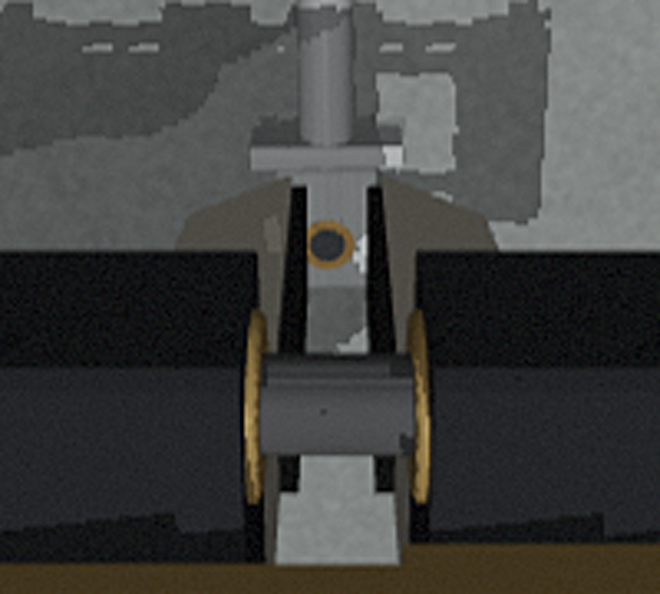

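View pics/w2c.png

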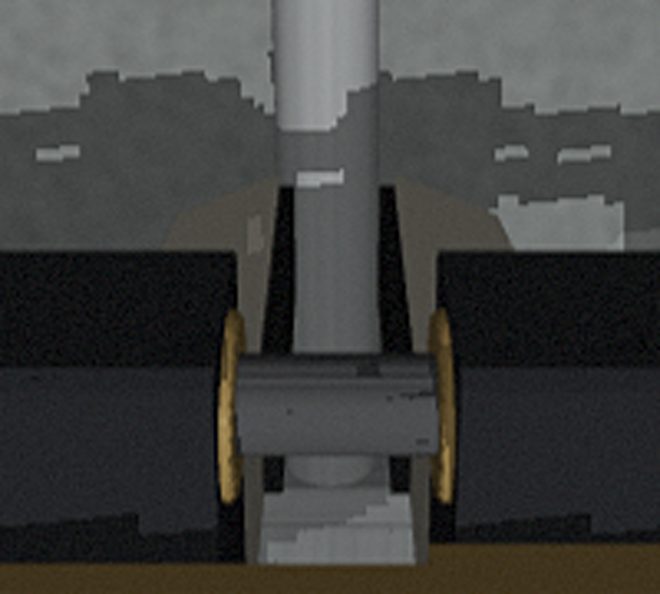

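View pics/s3.png

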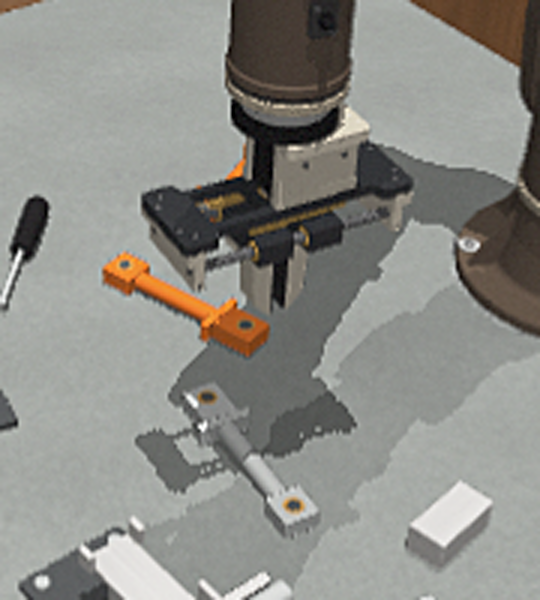

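```bash
python3 -c "
from h import *
z=np.load('w3.npz'); d=z['d']; T=optics.get_calibration('wrist')['T_tool_cam']; K=optics.get_calibration('wrist')['camera_matrix']
for v in range(282,335,4):
  row=[]
  for u in (285,300,309,312,332,335,345,360):
    dd=d[v,u]; q=np.array([(u-K[0,2])/K[0,0]*dd,-(v-K[1,2])/K[1,1]*dd,-dd]); row.append((T[:3,:3]@q+T[:3,3])*1000)
  print(v,[tuple(int(i) for i in np.round(r)) for r in row])
"
```

```text
282 [(165, -77, -40), (165, -78, -23), (145, -68, -12), (145, -69, -9), (146, -69, 13), (165, -78, 17), (167, -78, 28), (165, -77, 45)]
286 [(165, -82, -40), (-36, 11, -9), (-33, 10, -5), (-32, 9, -3), (-32, 9, 7), (-32, 9, 8), (-34, 11, 13), (166, -83, 45)]
290 [(166, -88, -41), (-39, 11, -9), (-36, 9, -5), (-36, 9, -3), (-37, 10, 6), (-37, 9, 8), (-39, 11, 13), (165, -87, 45)]
294 [(-44, 11, -16), (-44, 11, -9), (-41, 9, -5), (-40, 9, -3), (-41, 10, 6), (-42, 10, 8), (-43, 11, 12), (-44, 11, 19)]
298 [(-49, 11, -15), (-48, 11, -9), (-46, 10, -4), (-41, 7, -3), (-46, 10, 6), (-46, 10, 8), (-49, 11, 12), (-48, 11, 19)]
302 [(-52, 11, -15), (-53, 12, -8), (-49, 9, -4), (-40, 5, -3), (-49, 9, 6), (-49, 9, 8), (-51, 10, 12), (-52, 11, 19)]
306 [(-103, 36, -9), (-56, 11, -8), (-53, 9, -4), (-41, 3, -3), (-53, 10, 6), (-54, 10, 7), (-56, 11, 12), (-103, 37, 12)]
310 [(-106, 37, -9), (-59, 11, -8), (-56, 9, -4), (-41, 1, -3), (-55, 8, 6), (-57, 9, 7), (-59, 11, 11), (-105, 36, 12)]
314 [(-107, 36, -9), (-62, 11, -8), (-60, 9, -4), (-43, 0, -3), (-57, 8, 6), (-60, 10, 7), (-62, 11, 11), (-107, 36, 12)]
318 [(-109, 36, -8), (-65, 10, -8), (-63, 9, -4), (-44, -2, -3), (-57, 6, 6), (-64, 10, 7), (-66, 11, 11), (-109, 36, 12)]
322 [(-112, 37, -8), (-69, 11, -7), (-66, 9, -4), (-44, -4, -3), (-59, 5, 6), (-66, 9, 7), (-102, 30, 8), (-112, 36, 11)]
326 [(-113, 36, -8), (-106, 32, -5), (-70, 10, -4), (-45, -5, -3), (-58, 2, 6), (-70, 9, 7), (-110, 34, 8), (-113, 36, 11)]
330 [(-115, 36, -8), (-105, 30, -5), (-72, 9, -4), (-45, -8, -3), (-59, 1, 6), (-73, 10, 7), (-112, 35, 7), (-115, 36, 11)]
334 [(-117, 36, -8), (-107, 30, -5), (-75, 9, -3), (-46, -9, -3), (-59, -1, 6), (-75, 10, 7), (-113, 34, 7), (-116, 36, 11)]
```

```bash
python3 -c "
from h import *
st=arm.observe();rc,p=pose(st)
im,d=optics.get_image('scene');C=cal('scene')
o=np.array([300,130]);s=6
g=cv2.resize(im[130:230,300:420],None,fx=s,fy=s,interpolation=cv2.INTER_CUBIC).copy()
for x,col in ((0,(255,0,0)),(-.012,(255,255,0)),(-.032,(0,255,0)),(-.066,(0,0,255))):
  for y in (-.0095,.0095):
    q=(proj(p+rc.apply([x,y,0]),C)[0]-o+.5)*s; cv2.circle(g,tuple(int(i) for i in q),4,col,-1); print(x,q)
save('s4.png',g)
"
```

```text
0 [283.03215556 591.80770241]
0 [307.29340985 619.73690554]
-0.012 [284.71249588 568.26203717]
-0.012 [309.16103696 596.11976778]
-0.032 [287.56059971 528.30350546]
-0.032 [312.3270952  556.02981719]
-0.066 [292.54285089 458.25202463]
-0.066 [317.86709048 485.71725388]
```

View pics/s4.png

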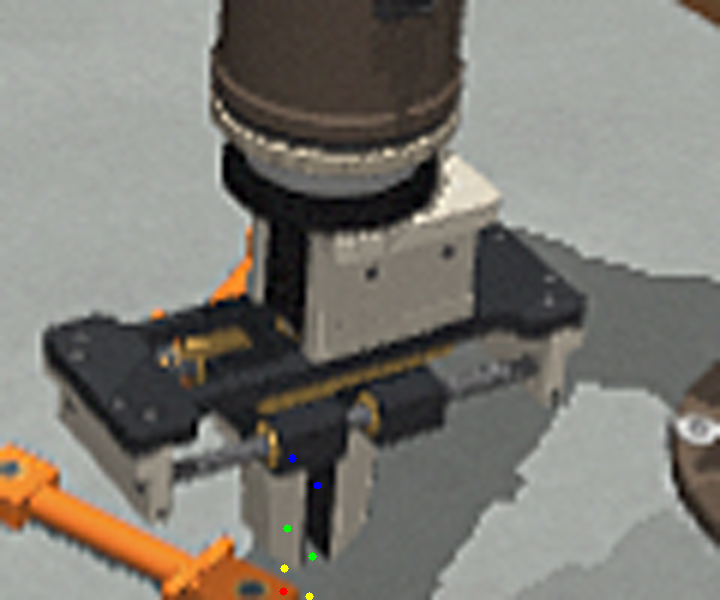

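The wrist depth and the scene view agree: the fingertips sit about 30 mm behind the reported TCP. The jaws closed above the link and never touched it, and the "width" was simply still closing. I'll go down further and watch the force.

Request:
{"method": "send_rows", "body": {
  "rows": [
    [[10,0,0,0,0,0,70],[40,0,-1,0,0,0,70],[70,0,-1,0,0,0,70],[105,0,-1,0,0,0,70],[140,0,-1,0,0,0,70],[165,0,-1,0,0,0,70],[180,0,-1,0,0,0,70],[180,0,-1,0,0,0,70]]
  ]
}}

```text
clock: 6.35
position: [0.4485, 0.0601, -0.0187]
ee_rot: [0.094, 1.575, -0.095]
force: [-1.0, 1.1, -0.4]
width: 0.693
```

```bash
python3 -c "
from h import *
st=arm.observe(); print(st['position'],st['force'],st['width'])
im,d=optics.get_image('scene'); save('s5.png',cv2.resize(im[190:310,290:400],None,fx=5,fy=5,interpolation=cv2.INTER_CUBIC))
"
```

```text
[ 0.44847065  0.06005881 -0.01874282] [-0.95837497  1.07461984 -0.42810599] 0.6926159812423032
```

View pics/s5.png

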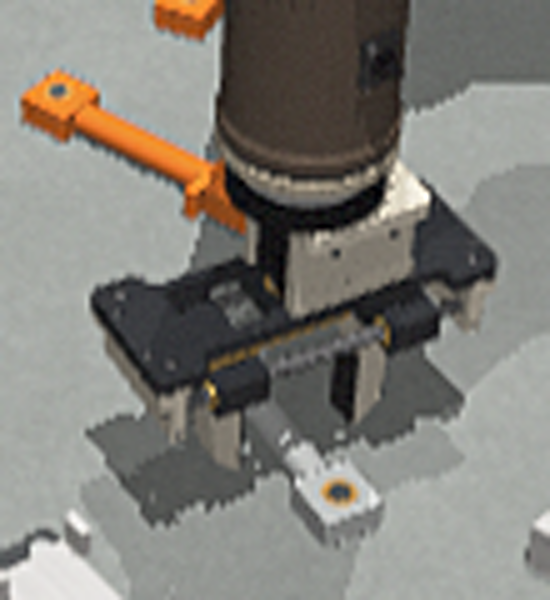

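Request:
{"method": "send_rows", "body": {
  "rows": [
    [[1,0,2,0,0,0,70],[2,0,2,0,0,0,70],[3,0,2,0,0,0,70],[4,0,2,0,0,0,70],[5,0,2,0,0,0,70],[6,0,2,0,0,0,70],[7,0,2,0,0,0,70],[7,0,2,0,0,0,70]]
  ]
}}

```text
clock: 7.2
position: [0.4533, 0.0599, -0.0229]
ee_rot: [0.096, 1.569, -0.096]
force: [-0.3, -0.3, -0.6]
width: 0.703
```

```bash
python3 -c "
from h import *
st=arm.observe(); print(st['position'],st['force'],st['width'],delta(tool(83.5),[.4523,.0604,-.028]))
im,d=optics.get_image('scene'); save('s6.png',cv2.resize(im[190:310,290:400],None,fx=5,fy=5,interpolation=cv2.INTER_CUBIC))
"
```

```text
[ 0.45328025  0.05993557 -0.02291446] [-0.27279987 -0.25599534 -0.58515494] 0.7029924196057352 (array([ 5.1,  0.3, -1. ]), array([-0.48, -0.01,  0.01]))
```

View pics/s6.png

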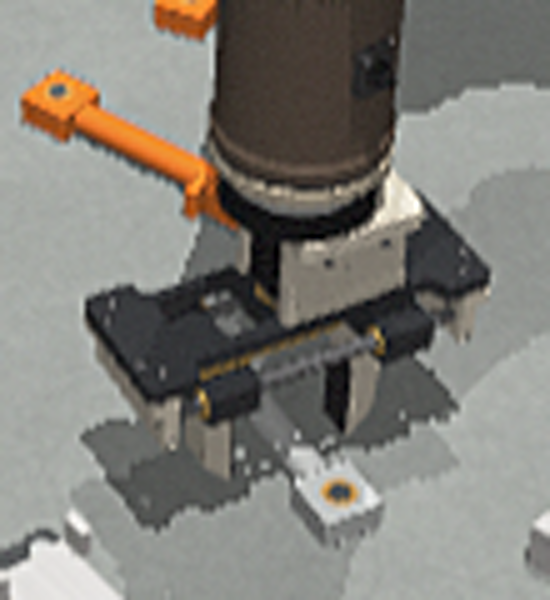

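Request:
{"method": "send_rows", "body": {
  "rows": [
    [[1,0,0,0,0,0,50],[2,0,0,0,0,0,35],[3,0,0,0,0,0,10],[3,0,0,0,0,0,5],[3,0,0,0,0,0,5],[3,0,0,0,0,0,5],[3,0,0,0,0,0,5],[3,0,0,0,0,0,5]]
  ],
  "grip_force": 30
}}

```text
clock: 8.05
position: [0.4531, 0.06, -0.0258]
ee_rot: [0.096, 1.569, -0.096]
force: [-0.9, 0.4, 1.1]
width: 0.188
```

Request:
{"method": "send_rows", "body": {
  "rows": [
    [[0,0,0,0,0,0,5],[0,0,0,0,0,0,5],[-2,0,0,0,0,0,5],[-6,0,0,0,0,0,5],[-10,0,0,0,0,0,5],[-15,0,0,0,0,0,5],[-20,0,0,0,0,0,5],[-20,0,0,0,0,0,5]]
  ]
}}

```text
clock: 8.85
position: [0.454, 0.0601, -0.005]
ee_rot: [0.096, 1.567, -0.096]
force: [0.3, 0.3, -2.3]
width: 0.186
```

```bash
python3 -c "
from h import *
st=arm.observe(); print(st['position'],st['force'],st['width'])
im,d=optics.get_image('wrist'); save('w7.png',im);np.savez('w7.npz',im=im,d=d,p=st['position'],r=st['ee_rot'])
"
```

```text
[ 0.45398876  0.0600806  -0.00499869] [ 0.31896851  0.27431748 -2.27227609] 0.18643024904772976
```

View pics/w7.png

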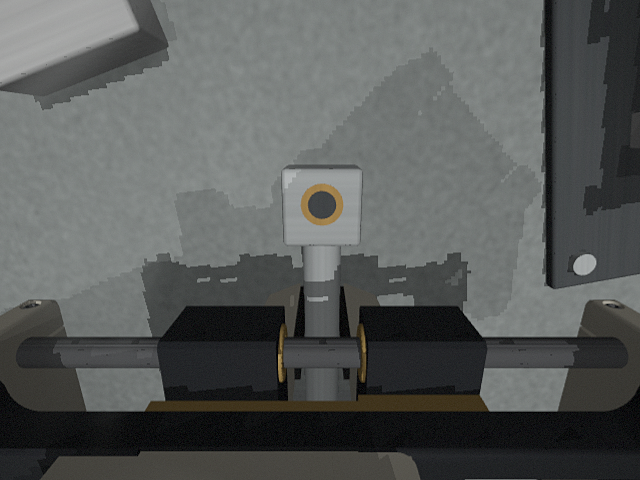

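The link is held now: opening 17 mm and 2.3 N of weight. The end block shows level at (322,205). Next I'll measure how it sits in the hand.

```bash
cat > held.py <<'E'
from h import *
import sys
z=np.load(sys.argv[1]); d=z['d']; T=optics.get_calibration('wrist')['T_tool_cam']
k=optics.get_calibration('wrist'); C=(k['camera_matrix'],k['D'],T[:3,:3],T[:3,3])
P,uv=cloud(d,C)   # tool coords
m=(uv[:,1]<300)&(abs(P[:,2])<.03)&(P[:,1]>.02)&(P[:,1]<.1)&(P[:,0]<-.030)&(P[:,0]>-.08)
Q=P[m]
b=Q[(abs(Q[:,2])<.022)]
top=b[b[:,0]<np.percentile(b[:,0],80)]
# block
A=np.c_[b[:,1],b[:,2],np.ones(len(b))]
blk=b[(b[:,1]>.040)]
A=np.c_[blk[:,1],blk[:,2],np.ones(len(blk))]; 
w=np.ones(len(blk),bool)
for _ in range(4):
    s=np.linalg.lstsq(A[w],blk[w,0],rcond=None)[0]; w=abs(A@s-blk[:,0])<.0015
print('block plane dx/dy,dx/dz (deg)',np.degrees(s[:2]),'x at y=.05',s[0]*.05+s[2],w.sum())
print('block y range',np.percentile(blk[w,1],[0.5,99.5]),'z range',np.percentile(blk[w][:,2],[.5,99.5]))
for y0 in np.arange(.025,.1,.01):
    q=b[abs(b[:,1]-y0)<.003]
    if len(q)>5: print(round(y0,3),'z mid',(q[:,2].min()+q[:,2].max())/2,'w',np.ptp(q[:,2]),'x min',np.percentile(q[:,0],5))
E
python3 held.py w7.npz
```

```text
block plane dx/dy,dx/dz (deg) [-0.02137761 -0.26347717] x at y=.05 -0.047589408325301695 5303
block y range [0.04015478 0.0693305 ] z range [-0.01515885  0.01789995]
0.025 z mid 0.0013794140372270225 w 0.017547592981453544 x min -0.04674669745713808
0.035 z mid 0.001362631574648207 w 0.03300987184145439 x min -0.04789807805469917
0.045 z mid 0.001400626151928562 w 0.033661543729060044 x min -0.048462499883587515
0.055 z mid 0.0014153442677071176 w 0.03400234233870662 x min -0.048772584909982854
0.065 z mid 0.0014443142623952188 w 0.034065340442162334 x min -0.04858787397130413
```

```bash
python3 -c "
from h import *
print(delta(tool(94.7),[.6247,.1412,.17]))"
```

```text
(array([-175.2,  101.5,  159.9]), array([-1.169e+01,  6.000e-02, -1.000e-02]))
```

Request:
{"method": "send_rows", "body": {
  "rows": [
    [[-30,0,0,0,0,0,5],[-70,0,0,0,0,0,5],[-110,10,15,-2,0,0,5],[-150,30,45,-4,0,0,5],[-175,50,80,-7,0,0,5],[-175,75,115,-10,0,0,5],[-175,95,145,-11.7,0,0,5],[-175,102,160,-11.7,0,0,5]]
  ]
}}

```text
clock: 9.7
position: [0.6266, 0.1437, 0.1686]
ee_rot: [-0.065, 1.569, 0.067]
force: [-0.6, 0.5, -3.3]
width: 0.183
```

Request:
{"method": "send_rows", "body": {
  "rows": [
    [[0,0,0,0,0,0,5],[0,0,0,0,0,0,5],[0,0,0,0,0,0,5],[0,0,0,0,0,0,5],[0,0,0,0,0,0,5],[0,0,0,0,0,0,5],[0,0,0,0,0,0,5],[0,0,0,0,0,0,5]]
  ]
}}

```text
clock: 10.5
position: [0.6246, 0.1417, 0.1693]
ee_rot: [-0.065, 1.57, 0.065]
force: [0.3, -0.1, -3.2]
width: 0.183
```

```bash
python3 -c "
from h import *
st=arm.observe(); print(st['position'],st['force'],st['width'],delta(tool(94.7),[.6247,.1412,.17]))
im,d=optics.get_image('wrist'); save('w8.png',im);np.savez('w8.npz',im=im,d=d,p=st['position'],r=st['ee_rot'])
"; python3 held.py w8.npz
```

```text
[0.62459291 0.1416963  0.16930275] [ 0.26552694 -0.13332835 -3.16041885] 0.18296589704951627 (array([-0.7, -0.5,  0.1]), array([0.02, 0.01, 0.  ]))
block plane dx/dy,dx/dz (deg) [ 0.06001677 -0.17914483] x at y=.05 -0.0474517070545578 5244
block y range [0.04017467 0.0689981 ] z range [-0.01528966  0.01777162]
0.025 z mid 0.0013043603194164291 w 0.01753141170330179 x min -0.04671907476361939
0.035 z mid 0.0010219021409549178 w 0.03370522480068801 x min -0.047875064717344894
0.045 z mid 0.0013559351100202975 w 0.03372447117025778 x min -0.04836749073715274
0.055 z mid 0.0013342589580869132 w 0.033865199661715674 x min -0.04869096258397111
0.065 z mid 0.001252241634267728 w 0.03390687186016171 x min -0.04852624213852258
```

View pics/w8.png

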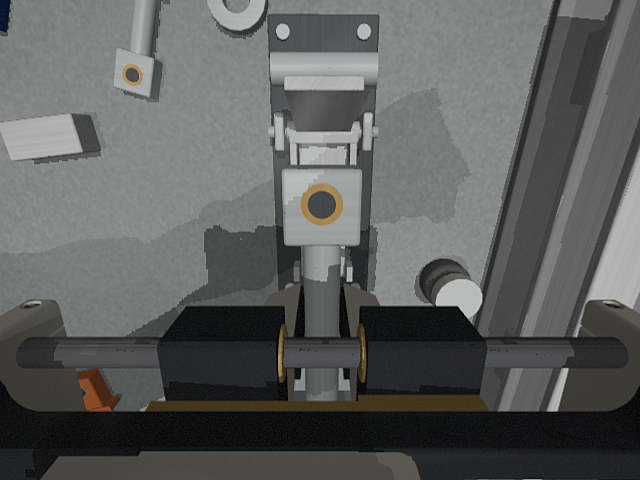

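Run:
```python
from h import *
z=np.load('w8.npz'); d=z['d'];im=z['im']
k=optics.get_calibration('wrist'); T=k['T_tool_cam']; C=(k['camera_matrix'],k['D'],T[:3,:3],T[:3,3])
for v in (85,95,105,115,122,126,130,134,138,142,146,150,154,158,162):
    u=np.arange(255,400); P=at_d(np.c_[u,np.full(len(u),v)],d,C)
    # segments by height (tool x)
    seg=np.split(np.arange(len(u)),np.nonzero(abs(np.diff(P[:,0]))>.006)[0]+1)
    print(v,[(int(u[s[0]]),int(u[s[-1]]),tuple((P[s].mean(0)*1000).round(0).astype(int)),'z',(P[s[0],2]*1000).round(1),(P[s[-1],2]*1000).round(1)) for s in seg if len(s)>2])
g=im[60:180,250:400]; save('w8c.png',cv2.resize(g,None,fx=5,fy=5,interpolation=cv2.INTER_CUBIC))
```

```text
85 [(255, 269, (np.int64(168), np.int64(127), np.int64(-56)), 'z', np.float64(-62.0), np.float64(-48.9)), (273, 283, (np.int64(28), np.int64(109), np.int64(-24)), 'z', np.float64(-26.9), np.float64(-21.2)), (284, 363, (np.int64(15), np.int64(108), np.int64(2)), 'z', np.float64(-19.2), np.float64(24.1)), (364, 374, (np.int64(28), np.int64(109), np.int64(29)), 'z', np.float64(26.0), np.float64(31.9)), (376, 399, (np.int64(168), np.int64(127), np.int64(65)), 'z', np.float64(53.6), np.float64(75.8))]
95 [(255, 270, (np.int64(168), np.int64(118), np.int64(-56)), 'z', np.float64(-62.8), np.float64(-48.3)), (271, 285, (np.int64(160), np.int64(117), np.int64(-40)), 'z', np.float64(-46.5), np.float64(-33.0)), (286, 361, (np.int64(23), np.int64(104), np.int64(3)), 'z', np.float64(-19.2), np.float64(24.1)), (362, 364, (np.int64(160), np.int64(117), np.int64(41)), 'z', np.float64(39.4), np.float64(41.5)), (366, 375, (np.int64(160), np.int64(117), np.int64(48)), 'z', np.float64(43.3), np.float64(51.9)), (376, 399, (np.int64(168), np.int64(118), np.int64(65)), 'z', np.float64(54.1), np.float64(76.
[... 9185 characters left out ...]
), (373, 399, (np.int64(168), np.int64(59), np.int64(67)), 'z', np.float64(53.8), np.float64(80.0))]
162 [(255, 272, (np.int64(168), np.int64(55), np.int64(-58)), 'z', np.float64(-66.6), np.float64(-49.3)), (273, 289, (np.int64(160), np.int64(55), np.int64(-39)), 'z', np.float64(-47.4), np.float64(-31.1)), (290, 296, (np.int64(87), np.int64(61), np.int64(-21)), 'z', np.float64(-23.5), np.float64(-18.9)), (300, 346, (np.int64(106), np.int64(60), np.int64(3)), 'z', np.float64(-16.9), np.float64(22.0)), (349, 355, (np.int64(87), np.int64(61), np.int64(25)), 'z', np.float64(23.2), np.float64(27.7)), (356, 399, (np.int64(165), np.int64(55), np.int64(58)), 'z', np.float64(35.8), np.float64(80.7))]
```

View pics/w8c.png

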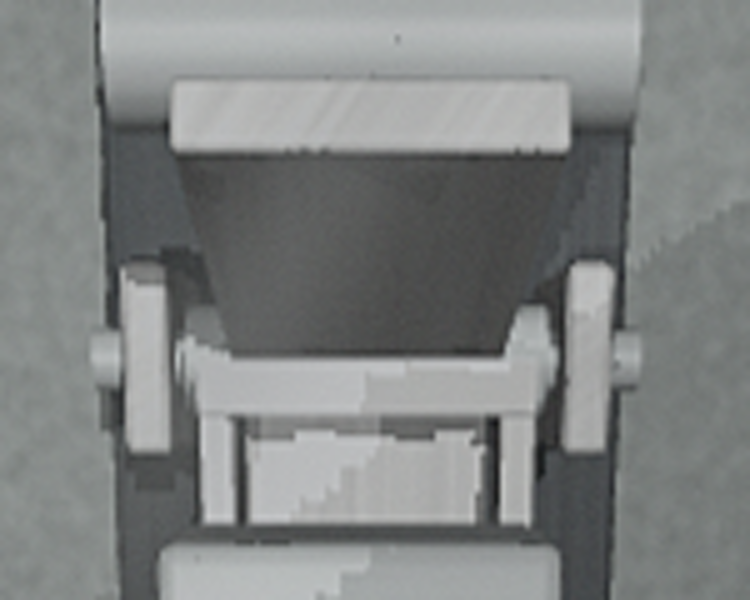

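Lateral offset to the cheeks is 1 mm and the gap to the stop plate is about 6 mm. I'll correct by −2 mm in y and +1 mm in z. The drop to the floor is 133 mm.

Request:
{"method": "send_rows", "body": {
  "rows": [
    [[20,-2,1,0,0,0,5],[50,-2,1,0,0,0,5],[80,-2,1,0,0,0,5],[105,-2,1,0,0,0,5],[120,-2,1,0,0,0,5],[128,-2,1,0,0,0,5],[130,-2,1,0,0,0,5],[131,-2,1,0,0,0,5]]
  ]
}}

```text
clock: 11.35
position: [0.6264, 0.1402, 0.039]
ee_rot: [-0.064, 1.569, 0.065]
force: [-0.3, -0.3, -2.5]
width: 0.183
```

Request:
{"method": "send_rows", "body": {
  "rows": [
    [[0,0,0,0,0,0,5],[0.5,0,0,0,0,0,5],[1,0,0,0,0,0,5],[1.5,0,0,0,0,0,5],[1.5,0,0,0,0,0,5],[1.5,0,0,0,0,0,5],[1.5,0,0,0,0,0,5],[1.5,0,0,0,0,0,5]]
  ]
}}

```text
clock: 12.15
position: [0.6258, 0.1399, 0.0367]
ee_rot: [-0.065, 1.57, 0.065]
force: [-0.5, -0.3, -2.2]
width: 0.189
```

```bash
python3 -c "
from h import *
st=arm.observe(); print(st['position'],st['force'],st['width'])
im,d=optics.get_image('scene'); save('s9.png',cv2.resize(im[270:400,250:390],None,fx=5,fy=5,interpolation=cv2.INTER_CUBIC))
im,d=optics.get_image('wrist'); save('w9.png',im);np.savez('w9.npz',im=im,d=d,p=st['position'],r=st['ee_rot'])
"; python3 held.py w9.npz
```

```text
[0.62578017 0.13989003 0.03671935] [-0.51859486 -0.32794227 -2.17962095] 0.18853106018179133
block plane dx/dy,dx/dz (deg) [-19.42791002  -2.95754287] x at y=.05 -0.044044423488756874 2154
block y range [0.04766016 0.09332858] z range [-0.02173284  0.02087386]
0.025 z mid 0.0012967960355610743 w 0.017598359996457782 x min -0.046836845221571576
0.035 z mid 0.0010620453455362708 w 0.033677803610297756 x min -0.04783709631600563
0.045 z mid -0.0018969127834522603 w 0.040166695010797726 x min -0.04839150707138459
0.055 z mid -0.0018694987533010195 w 0.0402517708525495 x min -0.048681072546138904
0.065 z mid -0.001863205435498349 w 0.040248207764780726 x min -0.048472071287714316
0.075 z mid -0.020736552000346513 w 0.002506931321216113 x min -0.046603889017123215
0.085 z mid -1.4073851513567853e-05 w 0.04394970182483176 x min -0.050621034816501445
0.095 z mid 0.0007648976898966785 w 0.04245176459176299 x min -0.07884403685324316
```

View pics/s9.png

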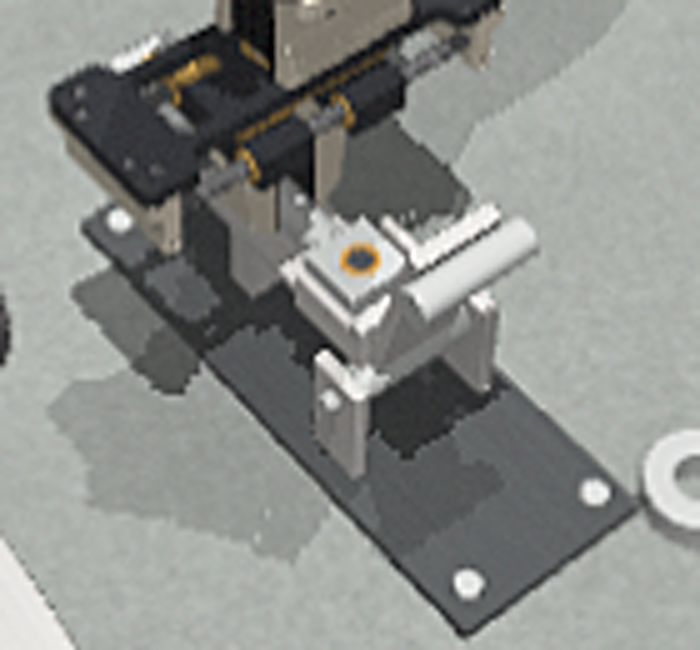

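View pics/w9.png

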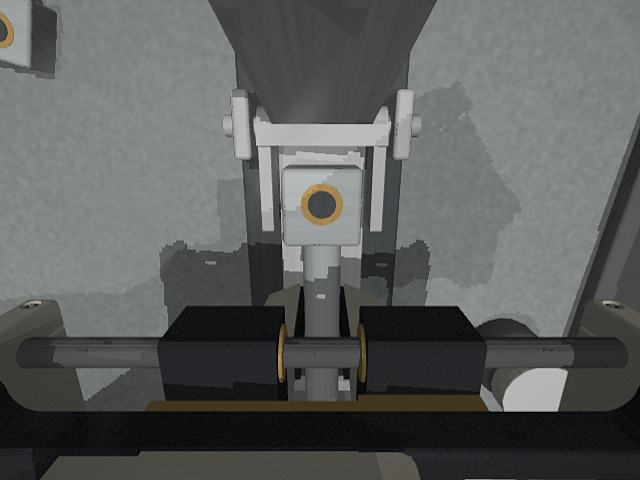

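Request:
{"method": "send_rows", "body": {
  "rows": [
    [[0.5,0,0,0,0,0,5],[1,0,0,0,0,0,5],[1,0,0,0,0,0,25],[1,0,0,0,0,0,40],[1,0,0,0,0,0,45],[1,0,0,0,0,0,45],[-20,0,0,0,0,0,45],[-60,0,0,0,0,0,45]]
  ]
}}

```text
clock: 13.05
position: [0.6237, 0.1389, 0.0945]
ee_rot: [-0.066, 1.576, 0.064]
force: [0.1, -0.3, 0.5]
width: 0.451
```

Request:
{"method": "send_rows", "body": {
  "rows": [
    [[-20,0,0,0,0,0,45],[-40,0,0,0,0,0,20],[-70,0,0,0,0,0,0],[-70,0,0,0,0,0,0],[-70,0,0,0,0,0,0],[-70,0,0,0,0,0,0],[-70,0,0,0,0,0,0],[-70,0,0,0,0,0,0]]
  ]
}}

```text
clock: 13.85
position: [0.6254, 0.1397, 0.1658]
ee_rot: [-0.065, 1.571, 0.065]
force: [0.2, 0.6, 0.1]
width: 0.008
```

```bash
python3 -c "
from h import *
st=arm.observe(); print(st['position'],st['force'],st['width'],st['joints'])
im,d=optics.get_image('scene'); save('s10.png',cv2.resize(im[270:400,250:390],None,fx=5,fy=5,interpolation=cv2.INTER_CUBIC))
im,d=optics.get_image('wrist'); save('w10.png',im);np.savez('w10.npz',im=im,d=d,p=st['position'],r=st['ee_rot'])
"
```

```text
[0.62535287 0.13967098 0.16578469] [0.2182853  0.59480014 0.06013119] 0.007770433170987592 [ 0.08252992  0.56050384 -0.60008083  1.53134339  0.33407484  1.15521244
 -0.49986612]
```

View pics/s10.png

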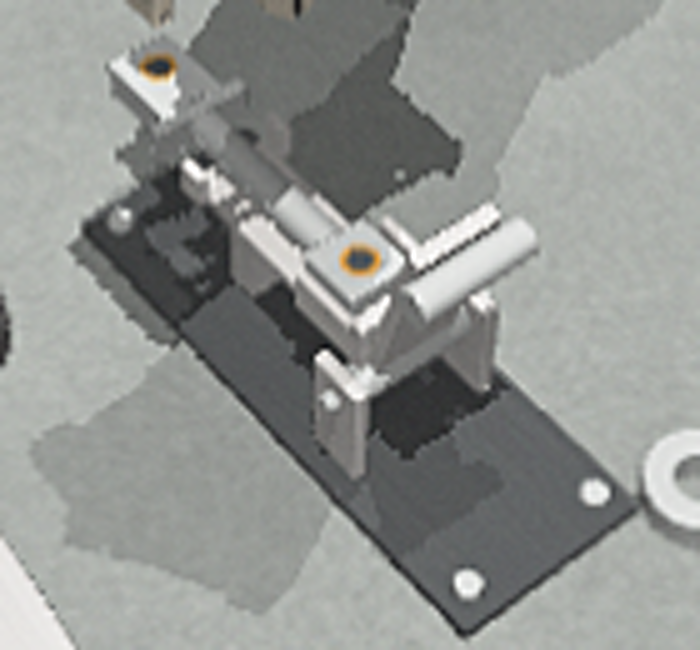

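View pics/w10.png

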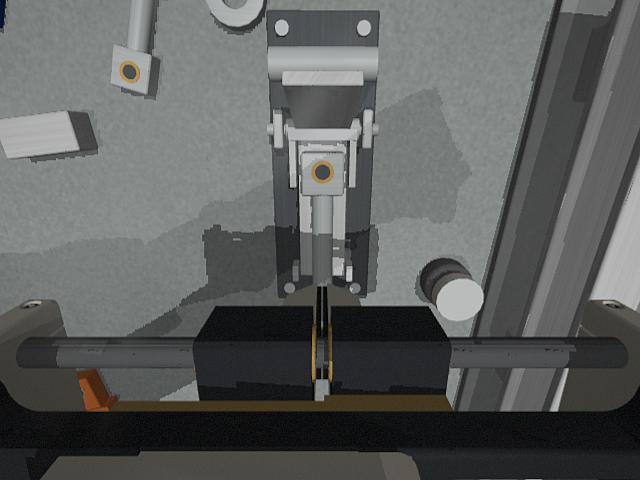

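The link lies level between the cheeks and is released. The shut fingers will now go between the trough and the lever.

Request:
{"method": "send_rows", "body": {
  "rows": [
    [[0,20,0,0,0,0,0],[0,45,0,0,0,0,0],[0,68,0,0,0,0,0],[0,80,0,0,0,0,0],[10,80,0,0,0,0,0],[30,80,0,0,0,0,0],[50,80,0,0,0,0,0],[58,80,0,0,0,0,0]]
  ]
}}

```text
clock: 14.75
position: [0.6185, 0.2168, 0.1058]
ee_rot: [-0.066, 1.573, 0.061]
force: [-0.4, 0.0, -0.2]
width: 0.006
```

```bash
python3 -c "
from h import *
st=arm.observe(); print(st['position'],st['force'],st['width'],st['joints'])
rc,p=pose(st); h=np.array([.6188,.2253,.052]); ty=np.array([-.0819,.9966,0])
print('U',(p-h)@ty*1000,'tip z',p[2]+.030)
im,d=optics.get_image('wrist'); save('w11.png',im);np.savez('w11.npz',im=im,d=d,p=st['position'],r=st['ee_rot'])
im,d=optics.get_image('scene'); save('s11.png',cv2.resize(im[220:400,250:430],None,fx=4,fy=4,interpolation=cv2.INTER_CUBIC))
"
```

```text
[0.61845697 0.21680761 0.10584008] [-0.40464063  0.02230712 -0.18721714] 0.005860238947743615 [-0.05544974  0.63787963 -0.57841114  1.55675282  0.38206518  1.06583518
 -0.65105159]
U -8.435426571944111 tip z 0.13584008364957764
```

View pics/w11.png

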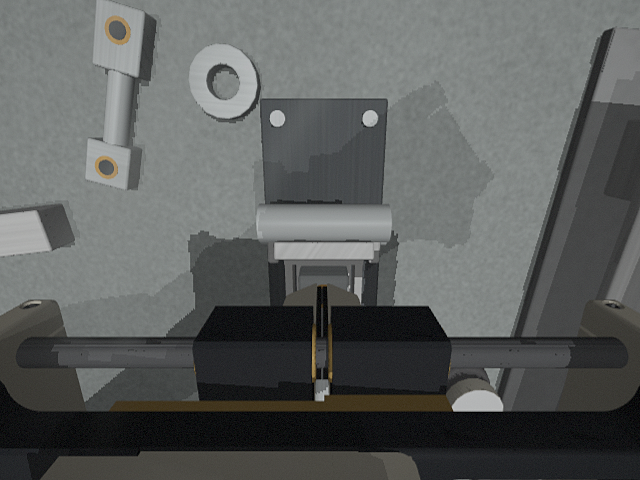

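View pics/s11.png

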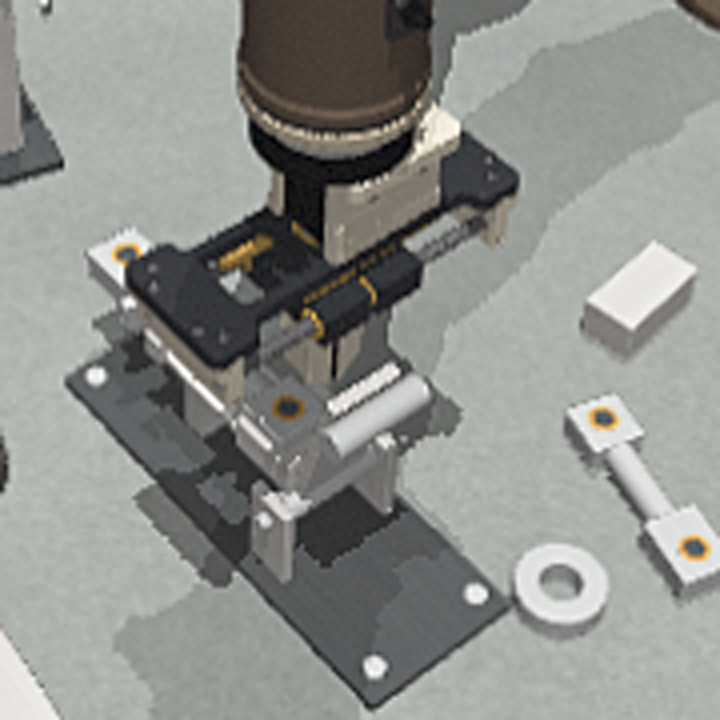

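Request:
{"method": "send_rows", "body": {
  "rows": [
    [[0,10,0,0,0,0,0],[0,14,0,0,0,0,0],[1,17.7,0,0,0,0,0],[2.1,22,0,0,0,0,0],[3.9,27,0,0,0,0,0],[6,32,0,0,0,0,0],[8.5,37,0,0,0,0,0],[11.2,41.5,0,0,0,0,0]]
  ]
}}

```text
clock: 15.65
position: [0.6162, 0.262, 0.0981]
ee_rot: [-0.064, 1.568, 0.066]
force: [0.7, -1.9, 5.1]
width: 0.001
```

```bash
cat > u.py <<'E'
from h import *
st=arm.observe(); rc,p=pose(st); h=np.array([.6188,.2253,.052]); ty=np.array([-.0819,.9966,0])
u=(p-h)@ty*1000; t=(p[2]+.030)*1000
print(st['clock'],'U',u.round(1),'tip z',t.round(1),'phi',np.degrees(np.arctan2(u+11,t-52)),'r',np.hypot(u+11,t-52),'F',st['force'],'tq',st['ft_torque'])
E
python3 u.py; python3 -c "
from h import *
im,d=optics.get_image('scene'); save('s12.png',cv2.resize(im[220:400,250:430],None,fx=4,fy=4,interpolation=cv2.INTER_CUBIC))"
```

```text
15.65 U 36.8 tip z 128.1 phi 32.13069242415339 r 89.91708905832455 F [ 0.69959506 -1.86024429  5.14734451] tq [-0.45927415 -0.1536867   0.00795195]
```

View pics/s12.png

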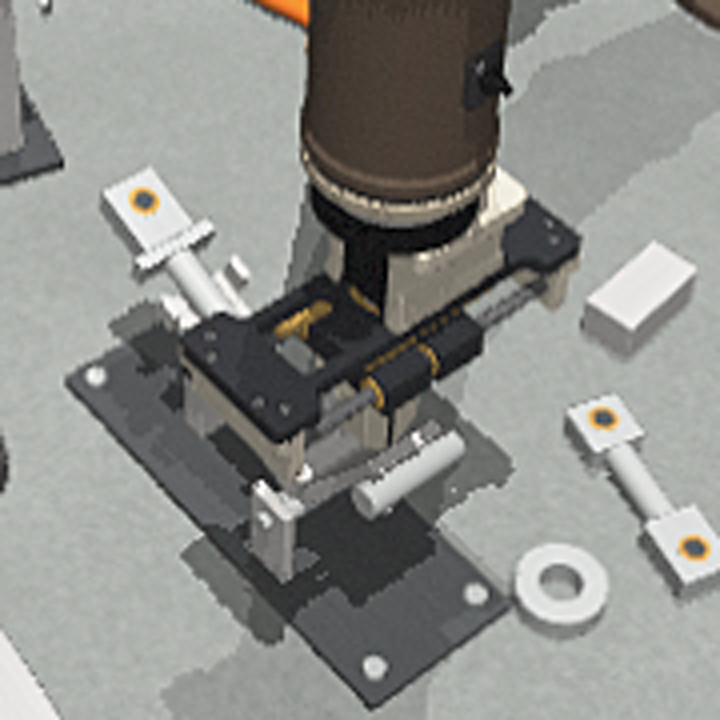

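Request:
{"method": "send_rows", "body": {
  "rows": [
    [[3,4.5,0,0,0,0,0],[6.2,8.7,0,0,0,0,0],[9.7,12.8,0,0,0,0,0],[13.5,16.7,0,0,0,0,0],[17.5,20.3,0,0,0,0,0],[21.7,23.6,0,0,0,0,0],[26.1,26.8,0,0,0,0,0],[30.6,29.6,0,0,0,0,0]]
  ]
}}

```text
clock: 16.5
position: [0.6132, 0.2909, 0.0664]
ee_rot: [-0.065, 1.57, 0.065]
force: [0.4, 0.4, 2.7]
width: 0.005
```

```bash
python3 u.py; python3 -c "
from h import *
im,d=optics.get_image('scene'); save('s13.png',cv2.resize(im[220:400,250:430],None,fx=4,fy=4,interpolation=cv2.INTER_CUBIC))"
```

```text
16.5 U 65.8 tip z 96.4 phi 59.987523780072365 r 88.71509434758183 F [0.41190179 0.43973201 2.66990884] tq [ 0.10805118 -0.26184879  0.01269487]
```

View pics/s13.png

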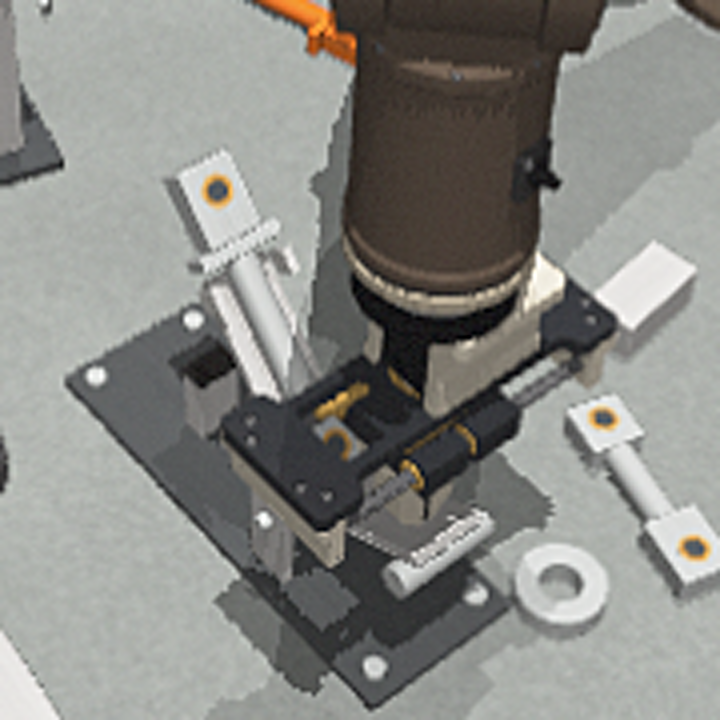

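Request:
{"method": "send_rows", "body": {
  "rows": [
    [[4,2.2,0,0,0,0,0],[8.2,4.2,0,0,0,0,0],[12.5,5.9,0,0,0,0,0],[16.8,7.5,0,0,0,0,0],[21.2,8.8,0,0,0,0,0],[25.7,9.9,0,0,0,0,0],[30.2,10.7,0,0,0,0,0],[34.8,11.3,0,0,0,0,0]]
  ]
}}

```text
clock: 17.35
position: [0.6124, 0.3018, 0.0317]
ee_rot: [-0.065, 1.57, 0.065]
force: [0.0, -0.1, 0.4]
width: 0.005
```

```bash
python3 u.py; python3 -c "
from h import *
im,d=optics.get_image('scene'); save('s14.png',cv2.resize(im[220:400,250:430],None,fx=4,fy=4,interpolation=cv2.INTER_CUBIC))"
```

```text
17.35 U 76.7 tip z 61.7 phi 83.71088000031656 r 88.27312889045447 F [ 0.01216929 -0.11335527  0.37694597] tq [-0.0180445  -0.02751484  0.04740909]
```

View pics/s14.png

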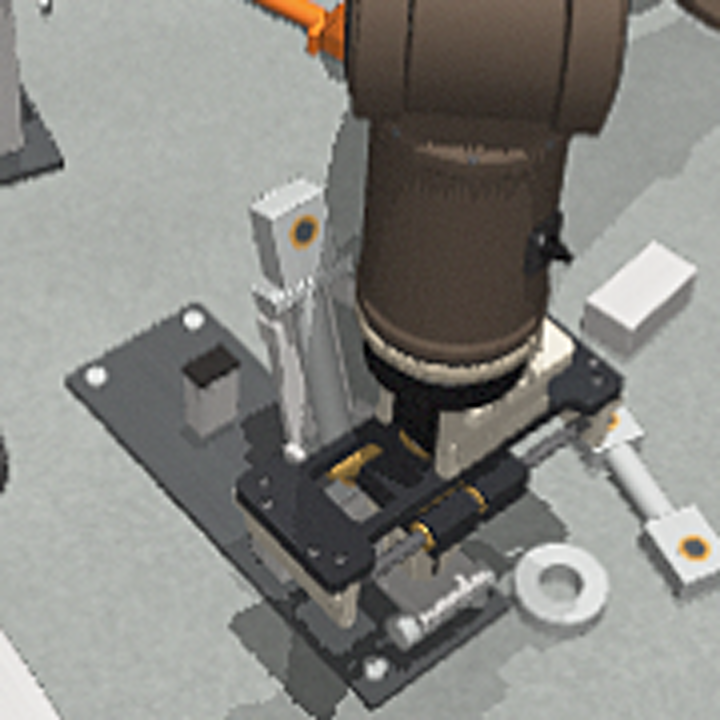

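Request:
{"method": "send_rows", "body": {
  "rows": [
    [[3.1,0.3,0,0,0,0,0],[6.1,0.4,0,0,0,0,0],[9.2,0.5,0,0,0,0,0],[12.3,0.4,0,0,0,0,0],[15.3,0.3,0,0,0,0,0],[17.5,0,0,0,0,0,0],[19.5,0,0,0,0,0,0],[19.5,0,0,0,0,0,0]]
  ]
}}

```text
clock: 18.2
position: [0.6127, 0.3022, 0.0171]
ee_rot: [-0.065, 1.567, 0.064]
force: [-11.4, -9.0, 37.3]
width: 0.004
```

```bash
python3 u.py; python3 -c "
from h import *
st=arm.observe()
im,d=optics.get_image('scene'); save('s15.png',cv2.resize(im[220:400,250:430],None,fx=4,fy=4,interpolation=cv2.INTER_CUBIC)); np.savez('s15.npz',im=im,d=d)
im,d=optics.get_image('top'); save('t15.png',cv2.resize(im[120:260,140:300],None,fx=4,fy=4,interpolation=cv2.INTER_CUBIC)); np.savez('t15.npz',im=im,d=d)"
```

```text
18.2 U 77.1 tip z 47.1 phi 93.20259840982074 r 88.22388584412275 F [-11.41614552  -9.03407601  37.34142154] tq [-2.17273428  2.53437835 -0.05524011]
```

View pics/s15.png

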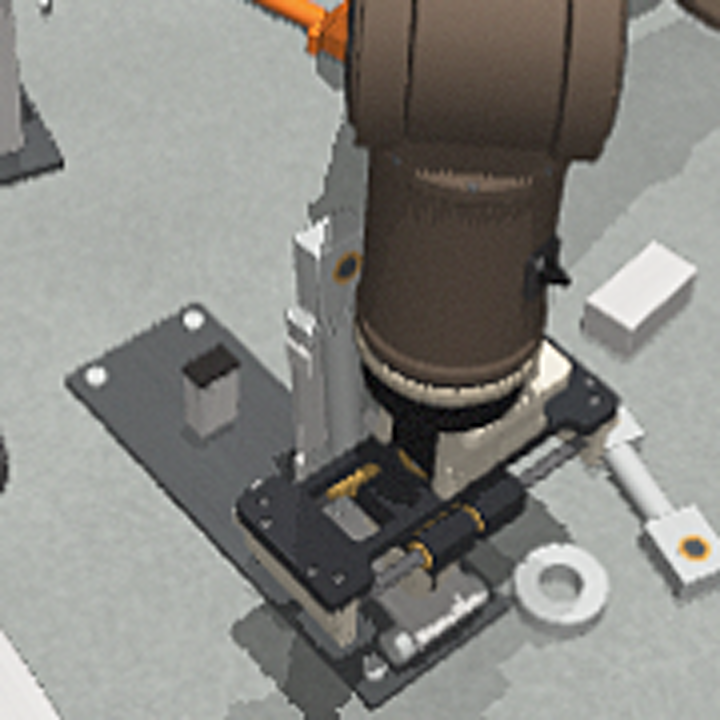

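View pics/t15.png

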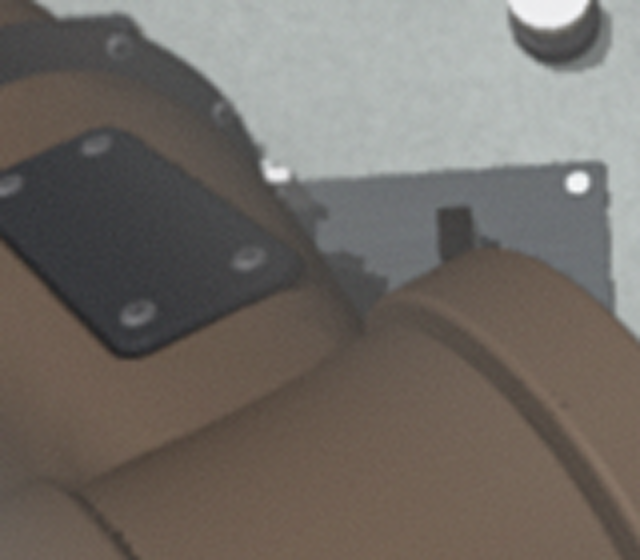

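Request:
{"method": "send_rows", "body": {
  "rows": [
    [[-3,0,0,0,0,0,0],[-5,0,0,0,0,0,0],[-5,0,0,0,0,0,0],[-5,0,0,0,0,0,0],[-5,0,0,0,0,0,0],[-5,0,0,0,0,0,0],[-5,0,0,0,0,0,0],[-5,0,0,0,0,0,0]]
  ]
}}

```text
clock: 19.1
position: [0.6128, 0.3019, 0.0178]
ee_rot: [-0.064, 1.569, 0.065]
force: [-1.1, -1.2, 8.0]
width: 0.003
```

```bash
python3 u.py; python3 -c "
from h import *
st=arm.observe()
im,d=optics.get_image('scene'); save('s16.png',cv2.resize(im[220:400,250:430],None,fx=4,fy=4,interpolation=cv2.INTER_CUBIC)); np.savez('s16.npz',im=im,d=d)
im,d=optics.get_image('wrist'); save('w16.png',im)"
```

```text
19.1 U 76.8 tip z 47.8 phi 92.70625127694768 r 87.89599499164191 F [-1.12043356 -1.19532602  8.04267611] tq [-0.1882036   0.06125533 -0.00469716]
```

View pics/s16.png

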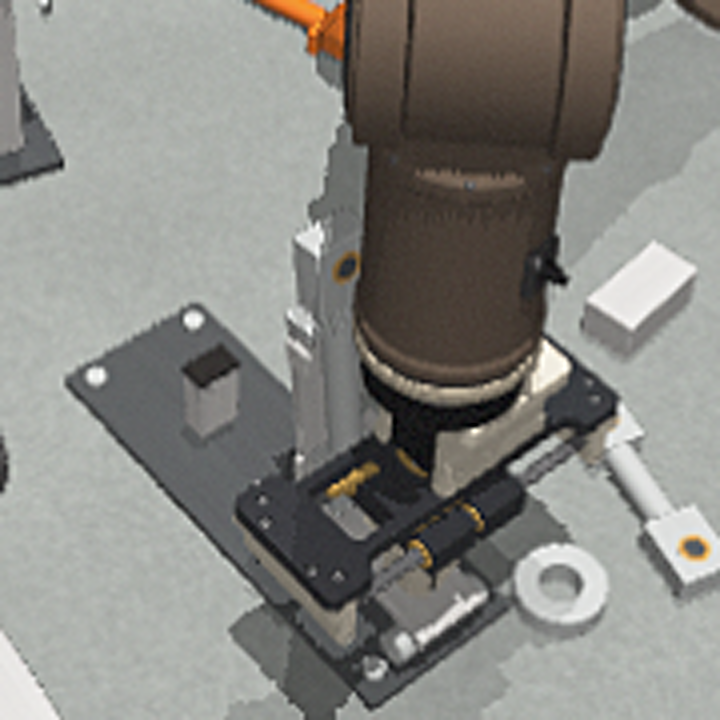

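View pics/w16.png

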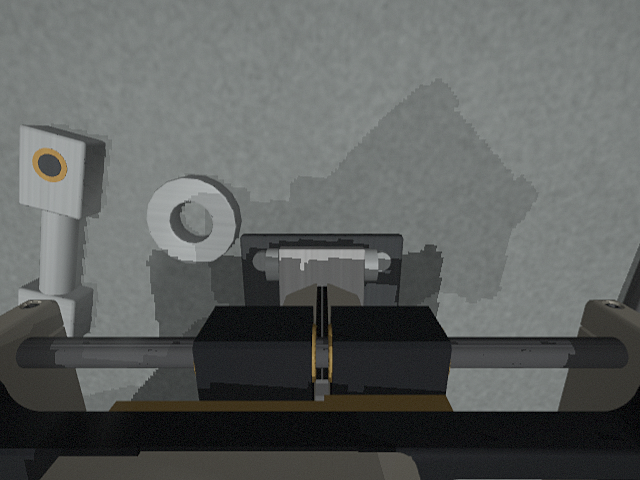

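The force dropped from 37 to 8 N within 0.7 mm, so the lever is on its end stop. The link stands. I'll retreat straight up.

Request:
{"method": "send_rows", "body": {
  "rows": [
    [[-5,0,0,0,0,0,0],[-20,3,0,0,0,0,0],[-50,8,0,0,0,0,0],[-90,12,0,0,0,0,0],[-135,15,0,0,0,0,0],[-180,15,0,0,0,0,0],[-225,15,0,0,0,0,30],[-270,15,0,0,0,0,60]]
  ]
}}

```text
clock: 20.0
position: [0.6105, 0.3169, 0.2906]
ee_rot: [-0.065, 1.569, 0.066]
force: [0.7, 0.2, -0.7]
width: 0.129
```

Request:
{"method": "send_rows", "body": {
  "rows": [
    [[-40,0,0,0,0,0,65],[-75,0,0,0,0,0,65],[-85,0,0,0,0,0,65],[-85,0,0,0,0,0,65],[-85,0,0,0,0,0,65],[-85,0,0,0,0,0,65],[-85,0,0,0,0,0,65],[-85,0,0,0,0,0,65]]
  ]
}}

```text
clock: 20.8
position: [0.611, 0.3164, 0.3716]
ee_rot: [-0.065, 1.571, 0.064]
force: [-0.5, 0.1, 0.0]
width: 0.652
```

```bash
python3 u.py; python3 -c "
from h import *
st=arm.observe(); print(st['position'],st['joints'])
im,d=optics.get_image('scene'); save('s17.png',cv2.resize(im[200:400,230:430],None,fx=3.5,fy=3.5,interpolation=cv2.INTER_CUBIC)); np.savez('s17.npz',im=im,d=d)
im,d=optics.get_image('wrist'); save('w17.png',im); np.savez('w17.npz',im=im,d=d,p=st['position'],r=st['ee_rot'])"
```

```text
20.8 U 91.4 tip z 401.6 phi 16.329853674802376 r 364.31768570954443 F [-0.54621523  0.07589286  0.03467085] tq [-0.02943871 -0.10596033  0.06085747]
[0.61100791 0.31640562 0.37162072] [-0.24795882  0.54583425 -0.59851259  1.03668403  0.29722318  1.63835399
 -0.67306625]
```

View pics/s17.png

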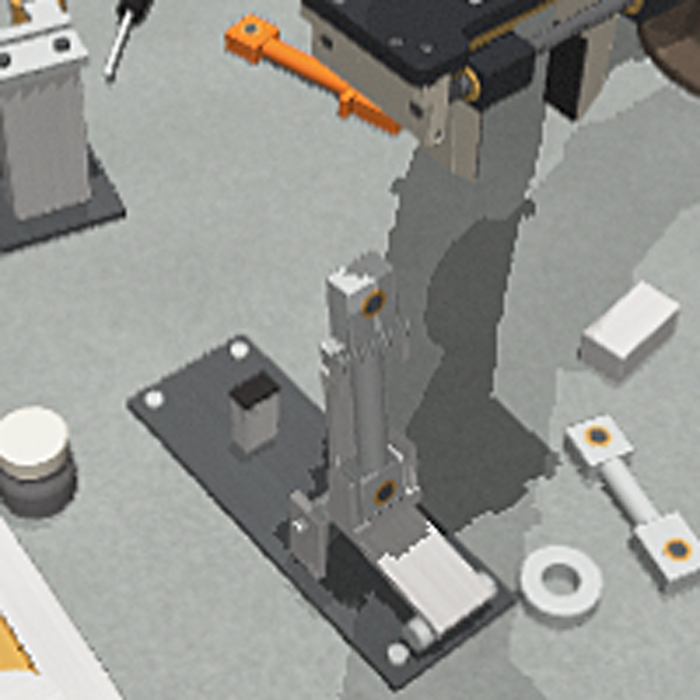

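View pics/w17.png

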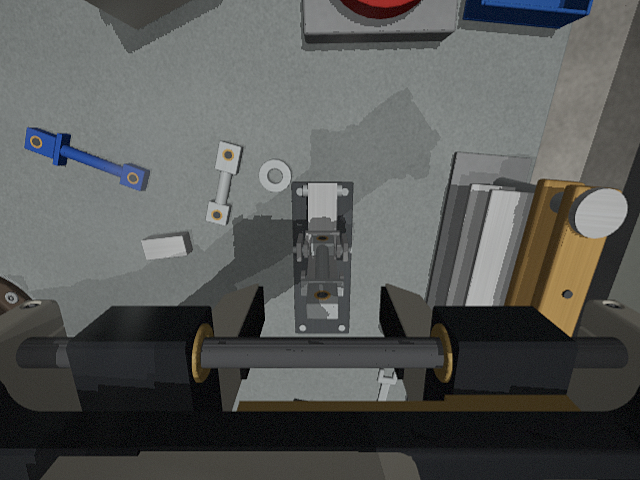

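Run:
```python
from h import *
h=np.array([.6188,.2253,.052]); ty=np.array([-.0819,.9966,0]); tz=np.array([.9966,.0819,0])
def uvw(P): q=P-h; return np.c_[q@ty,q@tz,P[:,2]]*1000
z=np.load('w17.npz'); C=cal('wrist',dict(position=z['p'],ee_rot=z['r']))
P,uv=cloud(z['d'],C); L=uvw(P); near=(abs(L[:,0])<60)&(abs(L[:,1])<40)
a=L[near&(L[:,2]>185)&(L[:,2]<270)]
for lo in range(190,250,8):
    q=a[(a[:,2]>=lo)&(a[:,2]<lo+8)]
    if len(q)>8: print(lo,len(q),'u',np.percentile(q[:,0],[2,50,98]).round(1),'lat',np.percentile(q[:,1],[2,98]).round(1))
s=np.load('s17.npz'); C=cal('scene'); P,uv=cloud(s['d'],C); L=uvw(P); near=(abs(L[:,0])<60)&(abs(L[:,1])<40)
print('scene')
a=L[near&(L[:,2]>185)&(L[:,2]<270)]
for lo in range(190,250,8):
    q=a[(a[:,2]>=lo)&(a[:,2]<lo+8)]
    if len(q)>8: print(lo,len(q),'u',np.percentile(q[:,0],[2,50,98]).round(1),'lat',np.percentile(q[:,1],[2,98]).round(1))
T=h+ty*.0055; T=np.array([T[0],T[1],.1725]); print(T,delta(tool(94.7,-6.9),T), delta(tool(94.7,-6.9),T-tool(94.7,-6.9).apply([.11,0,0])))
```

```text
190 179 u [-7.6 12.  13.1] lat [-23.4  25.8]
198 234 u [-3.2 10.6 12.4] lat [-23.1  25.5]
206 116 u [ 9.1 10.3 11.3] lat [-15.7  17. ]
214 122 u [ 7.7  9.4 10.5] lat [-15.3  17.3]
222 128 u [6.9 8.4 9.4] lat [-15.   16.9]
230 142 u [5.8 7.2 8.4] lat [-15.7  17. ]
238 575 u [-12.8  -1.5   6.9] lat [-15.5  16.9]
scene
190 114 u [-5.1 12.1 15.7] lat [-23.1  25.7]
198 64 u [-5.6 11.9 14.1] lat [-16.8  22.9]
206 57 u [-5.8 10.7 12.4] lat [-13.6  18. ]
214 63 u [-5.7  9.9 12.1] lat [-14.1  18. ]
222 63 u [-9.4  8.7 11.2] lat [-13.2  18.1]
230 76 u [-11.2   7.2   9.9] lat [-15.5  18.1]
238 119 u [-10.1   1.1   8.7] lat [-15.2  17. ]
[0.61834955 0.2307813  0.1725    ] (array([199.6, -86. ,   0.3]), array([ 0.02, -0.04,  6.92])) (array([ 90.4, -99.3,   0.2]), array([ 0.02, -0.04,  6.92]))
```

Request:
{"method": "send_rows", "body": {
  "rows": [
    [[10,-20,0,0,0,1.5,65],[25,-45,0,0,0,3,65],[45,-70,0,0,0,5,65],[65,-90,0,0,0,6.9,65],[85,-99,0,0,0,6.9,65],[90,-99,0,0,0,6.9,65],[90,-99,0,0,0,6.9,65],[90,-99,0,0,0,6.9,65]]
  ]
}}

```text
clock: 21.7
position: [0.6191, 0.22, 0.2838]
ee_rot: [0.029, 1.572, 0.162]
force: [0.1, 0.8, -0.2]
width: 0.653
```

Run:
```python
from h import *
st=arm.observe(); print(st['position'],st['width'],delta(tool(94.7,-6.9),[.6183,.2308,.1725]))
im,d=optics.get_image('wrist'); save('w18.png',im)
```

```text
[0.6191232  0.21999614 0.28378274] 0.6533625398086386 (array([111.8,  -2.7,  -0. ]), array([ 0.15,  0.05, -0.07]))
```

View pics/w18.png

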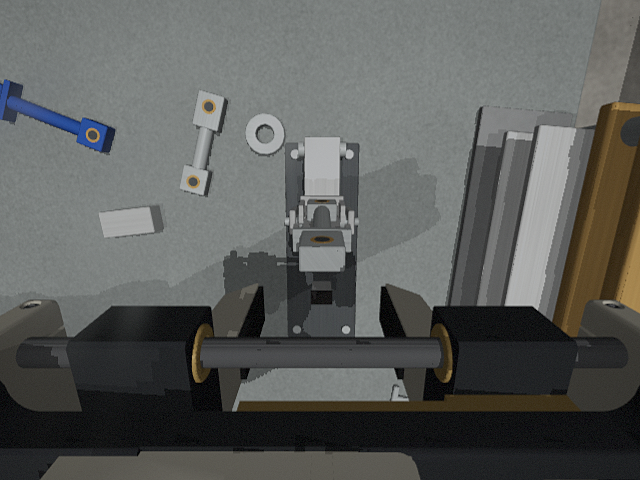

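Request:
{"method": "send_rows", "body": {
  "rows": [
    [[15,-2.5,0,0,0,0,65],[40,-2.5,0,0,0,0,65],[65,-2.5,0,0,0,0,65],[85,-2.5,0,0,0,0,65],[100,-2.5,0,0,0,0,65],[108,-2.5,0,0,0,0,65],[111,-2.5,0,0,0,0,65],[111,-2.5,0,0,0,0,65]]
  ]
}}

```text
clock: 22.55
position: [0.6187, 0.2292, 0.1726]
ee_rot: [0.03, 1.572, 0.16]
force: [-0.7, 0.1, 0.0]
width: 0.653
```

Run:
```python
from h import *
st=arm.observe(); print(st['position'],st['force'],st['width'],delta(tool(94.7,-6.9),[.6183,.2308,.1725]))
im,d=optics.get_image('wrist'); save('w19.png',im);np.savez('w19.npz',im=im,d=d,p=st['position'],r=st['ee_rot'])
im,d=optics.get_image('scene'); save('s19.png',cv2.resize(im[200:400,230:430],None,fx=3.5,fy=3.5,interpolation=cv2.INTER_CUBIC))
```

```text
[0.61866743 0.22921771 0.17257967] [-0.68500441  0.06706165  0.02579699] 0.6530921838822203 (array([ 0.3,  1.6, -0.2]), array([ 0.04,  0.03, -0.01]))
```

View pics/w19.png

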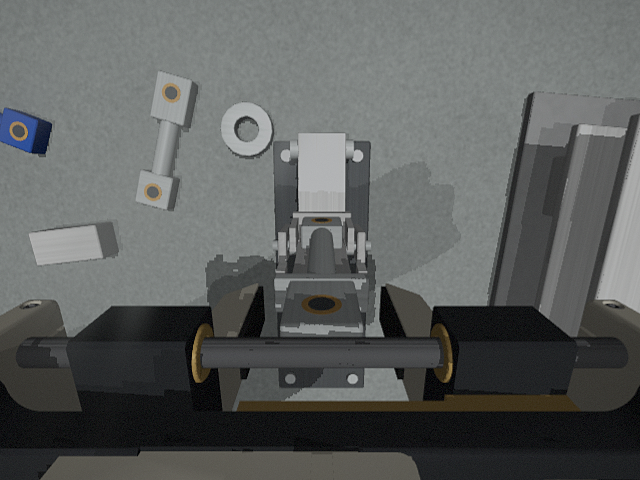

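View pics/s19.png

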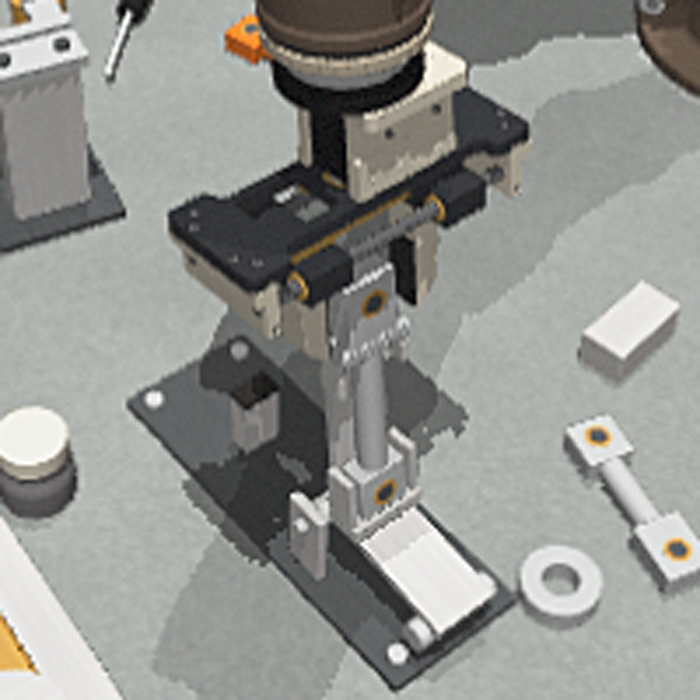

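Request:
{"method": "send_rows", "body": {
  "rows": [
    [[0,1.5,0,0,0,0,55],[0,1.5,0,0,0,0,45],[0,1.5,0,0,0,0,25],[0,1.5,0,0,0,0,20],[0,1.5,0,0,0,0,20],[0,1.5,0,0,0,0,20],[0,1.5,0,0,0,0,20],[0,1.5,0,0,0,0,20]]
  ],
  "grip_force": 45
}}

```text
clock: 23.45
position: [0.6184, 0.2303, 0.1725]
ee_rot: [0.03, 1.572, 0.159]
force: [-0.0, -0.3, 2.3]
width: 0.372
```

Run:
```python
from h import *
st=arm.observe(); print(st['position'],st['force'],st['width'],st['joints'])
```

```text
[0.61841919 0.23032582 0.17245744] [-0.01988067 -0.34463239  2.32238913] 0.3718912359699232 [ 0.02748766  0.57447194 -0.62452598  1.50608599  0.2389917   1.11148461
 -0.52804896]
```

Request:
{"method": "send_rows", "body": {
  "rows": [
    [[-5,0,0,0,0,0,20],[-15,1,0,0,0,0,20],[-35,3,0,0,0,0,20],[-60,5,0,0,0,0,20],[-90,7,0,0,0,0,20],[-120,9,0,0,0,0,20],[-150,10,0,0,0,0,20],[-170,10,0,0,0,0,20]]
  ]
}}

```text
clock: 24.25
position: [0.6193, 0.2199, 0.3453]
ee_rot: [0.03, 1.571, 0.16]
force: [-0.5, 1.1, -3.1]
width: 0.366
```

Run:
```python
from h import *
st=arm.observe(); print(st['position'],st['force'],st['width'],st['joints'])
im,d=optics.get_image('scene'); save('s20.png',im)
im,d=optics.get_image('wrist'); save('w20.png',im);np.savez('w20.npz',im=im,d=d,p=st['position'],r=st['ee_rot'])
```

```text
[0.61926334 0.2199351  0.34534377] [-0.51322195  1.10196749 -3.12873293] 0.36596340907387664 [ 0.03353064  0.4759034  -0.64540934  1.22960985  0.17314593  1.46508846
 -0.47917635]
```

View pics/s20.png

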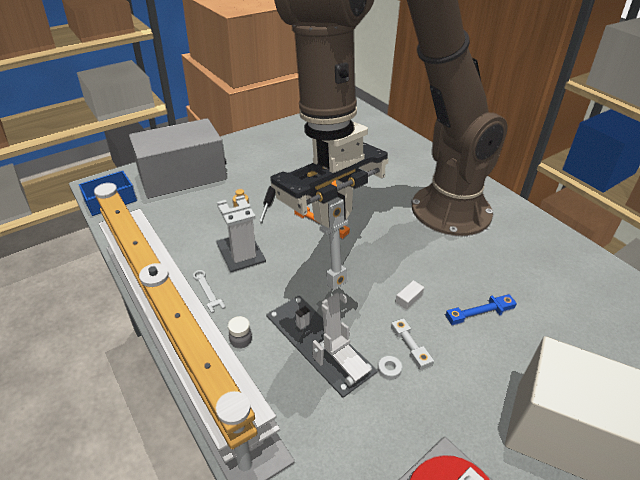

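View pics/w20.png

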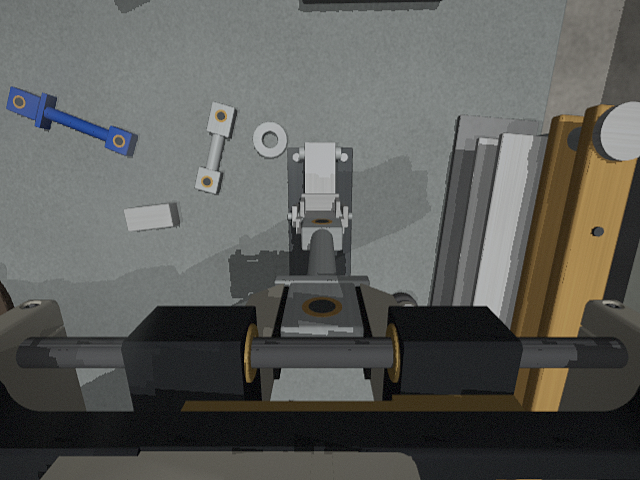

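Run:
```python
from h import *
print(delta(tool(82.7,0),[.619,-.2655,.345]))
z=np.load('w20.npz'); d=z['d'];k=optics.get_calibration('wrist'); T=k['T_tool_cam']; C=(k['camera_matrix'],k['D'],T[:3,:3],T[:3,3])
P,uv=cloud(d,C); P=P*1000
m=(abs(P[:,2])<40)&(abs(P[:,1])<40)&(P[:,0]>-75)&(P[:,0]<110)&(uv[:,1]<330)
Q=P[m]
for lo in range(-75,100,8):
    q=Q[(Q[:,0]>=lo)&(Q[:,0]<lo+8)]
    if len(q)>8: print(lo,len(q),'y',np.percentile(q[:,1],[5,50,95]).round(1),'z',np.percentile(q[:,2],[2,98]).round(1))
```

```text
(array([ -58. , -480.6,  -40.9]), array([12.  , -0.44, -6.98]))
-75 1030 y [ 8.3  9.5 11.2] z [-23.3  26. ]
-67 1318 y [ 9.   9.8 11.1] z [-25.   27.6]
-59 1297 y [ 9.1 10.1 11.1] z [-29.7  32.5]
-51 1147 y [ 9.2 10.2 11.2] z [-30.6  33.1]
-43 858 y [ 9.3 10.1 11.1] z [-26.5  29.1]
-35 498 y [ 9.1  9.9 10.8] z [-20.   22.8]
-27 698 y [ 8.4 10.  10.5] z [-22.7  25.3]
-19 69 y [8.  9.  9.6] z [-17.1  14. ]
-11 136 y [5.5 8.5 9.4] z [-6.1  8.6]
-3 144 y [4.1 8.2 9.5] z [-7.   9.5]
5 120 y [4.4 8.4 9.6] z [-7.   9.2]
13 117 y [4.2 8.4 9.8] z [-6.9  9.8]
21 102 y [4.4 8.7 9.8] z [-7.   9.6]
29 87 y [3.8 8.7 9.8] z [-7.3  9.5]
37 86 y [ 4.6  9.  10. ] z [-6.9  9.4]
45 71 y [ 4.1  8.9 10.1] z [-6.9  9.7]
53 73 y [ 4.8  8.9 10.2] z [-7.1  9.3]
61 59 y [ 4.9  9.  10.2] z [-6.7  9.5]
69 528 y [-6.2  5.2 10.9] z [-15.   17.2]
77 159 y [-5.5 11.3 11.7] z [-15.6  18.1]
85 104 y [11.1 11.7 12.1] z [-14.4  16.9]
93 86 y [11.3 11.8 12.1] z [-14.6  17.3]
```

Request:
{"method": "send_rows", "body": {
  "rows": [
    [[-4,-30,-2.5,1,0,-1,20],[-9,-70,-6,2,0,-2,20],[-14,-115,-10,4,0,-3,20],[-20,-160,-14,5,0,-4,20],[-25,-205,-18,7,0,-5,20],[-30,-250,-21,8,-0.2,-6,20],[-36,-295,-25,10,-0.3,-7,20],[-41,-340,-29,12,-0.4,-7,20]]
  ]
}}

```text
clock: 25.15
position: [0.6177, -0.1247, 0.341]
ee_rot: [0.098, 1.576, -0.102]
force: [-0.2, 0.7, -2.4]
width: 0.366
```

Run:
```python
from h import *
st=arm.observe(); print(st['position'],st['force'],st['width'],st['joints'])
print(delta(tool(82.7,0),[.619,-.2655,.345]))
```

```text
[ 0.61768336 -0.1247181   0.34103611] [-0.20914831  0.74841349 -2.44650563] 0.36617422124107496 [ 0.43694506  0.42807504 -0.5150592   1.27543751  0.20837516  1.49724572
 -0.18242457]
(array([  -3.7, -139.5,   19.1]), array([ 0.04, -0.4 ,  0.17]))
```

Request:
{"method": "send_rows", "body": {
  "rows": [
    [[-1,-35,4,0,-0.1,0,20],[-2,-75,9,0,-0.3,0,20],[-3,-110,14,0,-0.4,0,20],[-4,-130,18,0,-0.4,0,20],[-4,-140,19,0,-0.4,0,20],[-4,-140,19,0,-0.4,0,20],[-4,-140,19,0,-0.4,0,20],[-4,-140,19,0,-0.4,0,20]]
  ]
}}

```text
clock: 25.95
position: [0.6201, -0.2625, 0.3466]
ee_rot: [0.096, 1.567, -0.099]
force: [0.3, 0.4, -2.3]
width: 0.37
```

Run:
```python
from h import *
st=arm.observe(); print(st['position'],st['force'],st['width'],st['joints'])
print(delta(tool(82.7,0),[.619,-.2655,.345]))
im,d=optics.get_image('scene'); save('s21.png',im)
im,d=optics.get_image('wrist'); save('w21.png',im);np.savez('w21.npz',im=im,d=d,p=st['position'],r=st['ee_rot'])
```

```text
[ 0.62010797 -0.26253179  0.34658733] [ 0.29387775  0.43647235 -2.31161523] 0.3699923368289732 [ 0.58996076  0.49554646 -0.47484322  1.15148748  0.22090375  1.54077679
  0.03518413]
(array([ 1.6, -3.1, -0.7]), array([0.21, 0.11, 0.1 ]))
```

View pics/s21.png

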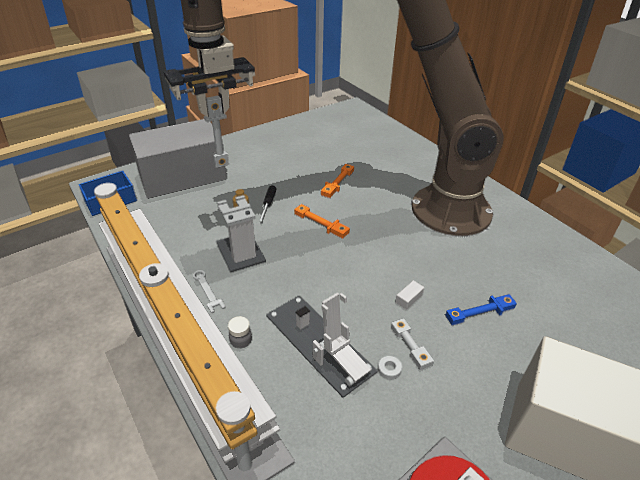

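View pics/w21.png

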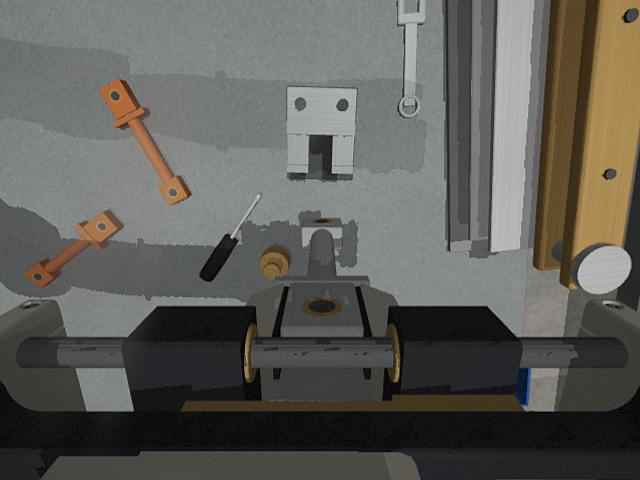

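```bash
cat > fork.py <<'E'
from h import *
import sys
z=np.load(sys.argv[1]); d=z['d']; k=optics.get_calibration('wrist'); T=k['T_tool_cam']; C=(k['camera_matrix'],k['D'],T[:3,:3],T[:3,3])
st=dict(position=z['p'],ee_rot=z['r']); Cw=cal('wrist',st)
P,uv=cloud(d,C); W,_=cloud(d,Cw); P=P*1000
m=(W[:,2]>.138)&(W[:,2]<.165)&(uv[:,1]<240)&(abs(P[:,2])<60)&(P[:,1]>25)
Q=P[m]; U=uv[m]; Z=W[m][:,2]
print('fork heights pct',np.percentile(Z,[5,30,50,70,95]).round(4),'y',np.percentile(Q[:,1],[.5,99.5]).round(1),'z',np.percentile(Q[:,2],[.5,99.5]).round(1))
for v in range(int(U[:,1].min()),int(U[:,1].max())+1,3):
    s=U[:,1]==v; q=Q[s][np.argsort(U[s][:,0])]; us=np.sort(U[s][:,0])
    seg=np.split(np.arange(len(us)),np.nonzero(np.diff(us)>2)[0]+1)
    print(v,'y',q[:,1].mean().round(1),'h',(np.median(Z[s])*1000).round(1),[(q[i[0],2].round(1),q[i[-1],2].round(1)) for i in seg])
E
python3 fork.py w21.npz
```

```text
fork heights pct [0.1499 0.151  0.1516 0.1528 0.1578] y [ 43.7 128.6] z [-36.   36.2]
86 y 129.5 h 151.7 [(np.float64(-34.1), np.float64(-31.0))]
89 y 126.7 h 151.1 [(np.float64(-34.2), np.float64(37.1))]
92 y 123.8 h 151.2 [(np.float64(-34.3), np.float64(37.3))]
95 y 120.9 h 151.2 [(np.float64(-34.3), np.float64(36.3))]
98 y 118.0 h 151.5 [(np.float64(-34.5), np.float64(36.2))]
101 y 115.0 h 151.9 [(np.float64(-34.7), np.float64(36.4))]
104 y 112.1 h 151.8 [(np.float64(-34.8), np.float64(36.5))]
107 y 109.2 h 151.8 [(np.float64(-34.9), np.float64(36.6))]
110 y 106.4 h 151.4 [(np.float64(-34.9), np.float64(36.7))]
113 y 103.4 h 150.9 [(np.float64(-34.9), np.float64(35.8))]
116 y 100.5 h 151.3 [(np.float64(-35.0), np.float64(36.0))]
119 y 97.5 h 151.1 [(np.float64(-35.2), np.float64(35.8))]
122 y 94.4 h 156.6 [(np.float64(-34.7), np.float64(36.0))]
125 y 91.3 h 157.2 [(np.float64(-34.9), np.float64(35.6))]
128 y 88.3 h 157.1 [(np.float64(-34.8), np.float64(35.8))]
131 y 85.3 h 157.1 [(np.float64(-35.0), np.float64(35.8))]
134 y 82.3 h 156.7 [(np.float64(-35.6), np.float64(-13.1)), (np
[... 568 characters left out ...]
float64(-13.5)), (np.float64(12.8), np.float64(34.7))]
155 y 60.4 h 151.0 [(np.float64(-36.4), np.float64(-13.6)), (np.float64(12.9), np.float64(34.7))]
158 y 57.2 h 151.1 [(np.float64(-36.5), np.float64(-13.7)), (np.float64(12.9), np.float64(34.8))]
161 y 54.0 h 151.0 [(np.float64(-36.4), np.float64(-13.7)), (np.float64(12.9), np.float64(34.9))]
164 y 51.0 h 152.2 [(np.float64(-36.1), np.float64(-13.9)), (np.float64(12.9), np.float64(35.0))]
167 y 48.1 h 157.1 [(np.float64(-36.1), np.float64(-14.5)), (np.float64(12.1), np.float64(34.6))]
170 y 44.9 h 157.0 [(np.float64(-36.3), np.float64(-14.4)), (np.float64(11.9), np.float64(34.7))]
173 y 41.7 h 157.8 [(np.float64(33.7), np.float64(34.6))]
```

Request:
{"method": "send_rows", "body": {
  "rows": [
    [[15,0,0,0.5,0,0,20],[45,0,-1,1,0,0,20],[80,0,-1.7,1.6,0,0,20],[115,0,-1.7,1.6,0,0,20],[150,0,-1.7,1.6,0,0,20],[180,0,-1.7,1.6,0,0,20],[195,0,-1.7,1.6,0,0,20],[195,0,-1.7,1.6,0,0,20]]
  ]
}}

```text
clock: 26.85
position: [0.617, -0.2647, 0.1495]
ee_rot: [0.12, 1.569, -0.123]
force: [-0.8, 0.3, -2.5]
width: 0.372
```

Request:
{"method": "send_rows", "body": {
  "rows": [
    [[0,0,0,0,0,0,20],[0,0,0,0,0,0,20],[0,0,0,0,0,0,20],[0,0,0,0,0,0,20],[0,0,0,0,0,0,20],[0,0,0,0,0,0,20],[0,0,0,0,0,0,20],[0,0,0,0,0,0,20]]
  ]
}}

```text
clock: 27.65
position: [0.6181, -0.2655, 0.1514]
ee_rot: [0.119, 1.566, -0.124]
force: [1.1, 1.5, -1.9]
width: 0.368
```

```bash
python3 - <<'E'
from h import *
st=arm.observe(); print(st['position'],st['force'],st['width'],st['joints'])
print(delta(tool(81.1,0),st['position']))
im,d=optics.get_image('scene'); save('s22.png',cv2.resize(im[100:280,150:330],None,fx=4,fy=4,interpolation=cv2.INTER_CUBIC))
im,d=optics.get_image('wrist'); save('w22.png',im);np.savez('w22.npz',im=im,d=d,p=st['position'],r=st['ee_rot'])
E
python3 fork.py w22.npz
```

```text
[ 0.6181339  -0.26548284  0.15139887] [ 1.14383299  1.47803752 -1.89982646] 0.36764185630511353 [ 0.60767207  0.5924696  -0.4556127   1.47297333  0.27700514  1.13800556
 -0.05146528]
(array([0., 0., 0.]), array([0.03, 0.09, 0.16]))
fork heights pct [0.1503 0.1512 0.1517 0.1529 0.1579] y [ 45.7 130.6] z [-36.2  35.2]
30 y 130.7 h 151.3 [(np.float64(-36.4), np.float64(35.2))]
33 y 129.4 h 151.3 [(np.float64(-36.3), np.float64(35.2))]
36 y 128.1 h 151.4 [(np.float64(-36.1), np.float64(35.4))]
39 y 126.8 h 151.3 [(np.float64(-36.5), np.float64(34.8))]
42 y 125.6 h 151.2 [(np.float64(-36.5), np.float64(34.9))]
45 y 124.3 h 151.4 [(np.float64(-36.7), np.float64(35.1))]
48 y 122.9 h 151.3 [(np.float64(-36.3), np.float64(35.0))]
51 y 121.5 h 151.5 [(np.float64(-36.4), np.float64(35.2))]
54 y 120.0 h 151.7 [(np.float64(-36.3), np.float64(35.2))]
57 y 118.7 h 151.8 [(np.float64(-36.1), np.float64(35.3))]
60 y 117.3 h 151.8 [(np.float64(-36.6), np.float64(35.1))]
63 y 116.0 h 151.9 [(np.float64(-35.8), np.float64(35.1))]
66 y 114.7 h 152.0 [(np.float64(-36.1), np.float64(35.3))]
69 y 113.3 h 15
[... 2972 characters left out ...]
loat64(35.4))]
186 y 55.2 h 151.4 [(np.float64(-36.7), np.float64(-13.5)), (np.float64(12.5), np.float64(35.5))]
189 y 53.5 h 151.3 [(np.float64(-36.0), np.float64(-13.5)), (np.float64(12.5), np.float64(35.1))]
192 y 52.8 h 157.3 [(np.float64(-36.1), np.float64(-13.5)), (np.float64(12.5), np.float64(35.0))]
195 y 51.2 h 157.3 [(np.float64(-36.1), np.float64(-13.5)), (np.float64(12.5), np.float64(35.2))]
198 y 49.6 h 157.4 [(np.float64(-36.2), np.float64(-13.5)), (np.float64(12.5), np.float64(35.4))]
201 y 47.9 h 157.5 [(np.float64(-36.1), np.float64(-13.5)), (np.float64(12.5), np.float64(35.3))]
204 y 46.3 h 157.3 [(np.float64(-36.4), np.float64(-13.5)), (np.float64(12.6), np.float64(35.4))]
```

View pics/s22.png

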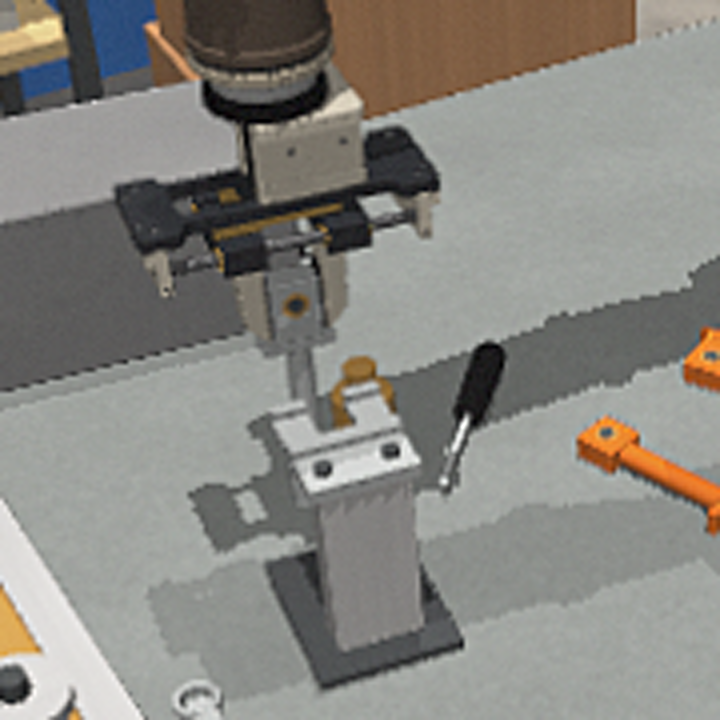

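View pics/w22.png

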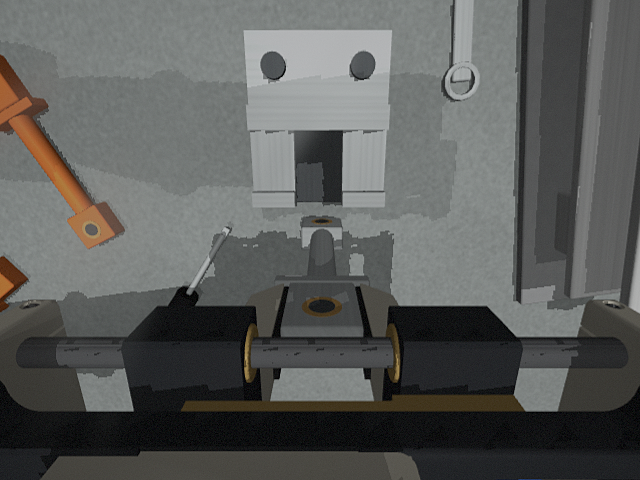

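Request:
{"method": "send_rows", "body": {
  "rows": [
    [[0,8,-1.7,0,0,0,20],[0,18,-1.7,0,0,0,20],[0,30,-1.7,0,0,0,20],[0,42,-1.7,0,0,0,20],[0,54,-1.7,0,0,0,20],[0,63,-1.7,0,0,0,20],[0,68,-1.7,0,0,0,20],[0,68.5,-1.7,0,0,0,20]]
  ]
}}

```text
clock: 28.55
position: [0.6273, -0.1965, 0.1513]
ee_rot: [0.118, 1.566, -0.123]
force: [-0.3, -0.4, -2.0]
width: 0.364
```

Request:
{"method": "send_rows", "body": {
  "rows": [
    [[0,0,0,0,0,0,20],[0,0,0,0,0,0,20],[0,0,0,0,0,0,20],[0,0,0,0,0,0,20],[0,0,0,0,0,0,20],[0,0,0,0,0,0,20],[0,0,0,0,0,0,20],[0,0,0,0,0,0,20]]
  ]
}}

```text
clock: 29.35
position: [0.6271, -0.1975, 0.1512]
ee_rot: [0.119, 1.566, -0.124]
force: [-0.0, 0.5, -2.7]
width: 0.368
```

```bash
python3 - <<'E'
from h import *
st=arm.observe(); print(st['position'],st['force'],st['ft_torque'],st['width'])
print(delta(tool(81.1,0),st['position']))
im,d=optics.get_image('scene'); save('s23.png',cv2.resize(im[100:280,150:330],None,fx=4,fy=4,interpolation=cv2.INTER_CUBIC))
im,d=optics.get_image('wrist'); save('w23.png',im);np.savez('w23.npz',im=im,d=d,p=st['position'],r=st['ee_rot'])
E
python3 fork.py w23.npz | awk 'NR%4==1'
```

```text
[ 0.62705684 -0.19750911  0.15123936] [-0.00922958  0.51463544 -2.73450587] [-0.02816994 -0.05278736  0.03708273] 0.36753379205985404
(array([0., 0., 0.]), array([0.03, 0.1 , 0.16]))
fork heights pct [0.1502 0.1512 0.1515 0.1521 0.1571] y [26.3 62.6] z [-34.5  36.7]
180 y 58.5 h 151.5 [(np.float64(-34.5), np.float64(36.6))]
192 y 52.0 h 151.6 [(np.float64(-34.5), np.float64(36.6))]
204 y 45.5 h 151.9 [(np.float64(-34.8), np.float64(36.4))]
216 y 38.3 h 151.4 [(np.float64(-34.7), np.float64(37.1))]
228 y 31.2 h 151.3 [(np.float64(-34.5), np.float64(36.9))]
```

View pics/s23.png

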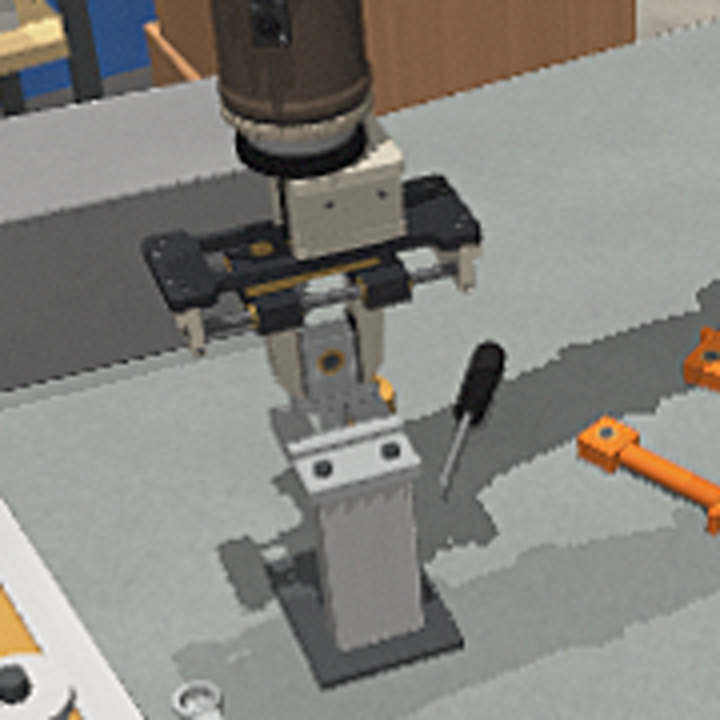

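View pics/w23.png

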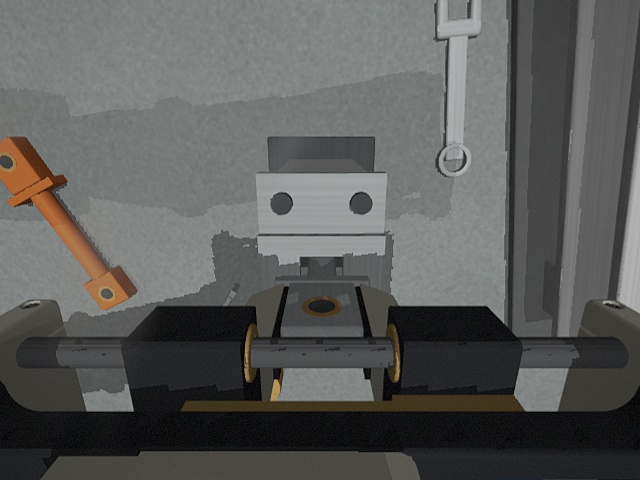

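Lateral is centred (fork +1.05 against link +1.3 in the biased camera) and the seat is under the link to about 0.5 mm. Lowering.

Request:
{"method": "send_rows", "body": {
  "rows": [
    [[3,0,0,0,0,0,20],[6,0,0,0,0,0,20],[9,0,0,0,0,0,20],[12,0,0,0,0,0,20],[14,0,0,0,0,0,20],[15,0,0,0,0,0,20],[15,0,0,0,0,0,20],[15,0,0,0,0,0,20]]
  ]
}}

```text
clock: 30.25
position: [0.6271, -0.1976, 0.1363]
ee_rot: [0.119, 1.566, -0.124]
force: [-0.0, 0.0, -2.8]
width: 0.371
```

Request:
{"method": "send_rows", "body": {
  "rows": [
    [[0.5,0,0,0,0,0,20],[1,0,0,0,0,0,20],[1.5,0,0,0,0,0,20],[2,0,0,0,0,0,20],[2,0,0,0,0,0,20],[2,0,0,0,0,0,20],[2,0,0,0,0,0,20],[2,0,0,0,0,0,20]]
  ]
}}

```text
clock: 31.05
position: [0.6271, -0.1976, 0.1343]
ee_rot: [0.119, 1.566, -0.124]
force: [-0.7, 0.4, -2.3]
width: 0.366
```

Request:
{"method": "send_rows", "body": {
  "rows": [
    [[0.5,0,0,0,0,0,20],[1,0,0,0,0,0,20],[1.5,0,0,0,0,0,20],[1.5,0,0,0,0,0,20],[1.5,0,0,0,0,0,20],[1.5,0,0,0,0,0,20],[1.5,0,0,0,0,0,20],[1.5,0,0,0,0,0,20]]
  ]
}}

```text
clock: 31.85
position: [0.6271, -0.1976, 0.133]
ee_rot: [0.119, 1.566, -0.124]
force: [-2.6, 1.0, 5.9]
width: 0.374
```

Run:
```python
from h import *
st=arm.observe(); print(st['position'],st['force'],st['ft_torque'],st['width'])
im,d=optics.get_image('scene'); save('s24.png',cv2.resize(im[160:270,190:290],None,fx=5.4,fy=5.4,interpolation=cv2.INTER_CUBIC))
```

```text
[ 0.62707964 -0.19759368  0.13303743] [-2.59324955  1.03777446  5.93451311] [ 0.04312538  0.68851873 -0.05384026] 0.37379386729790925
```

View pics/s24.png

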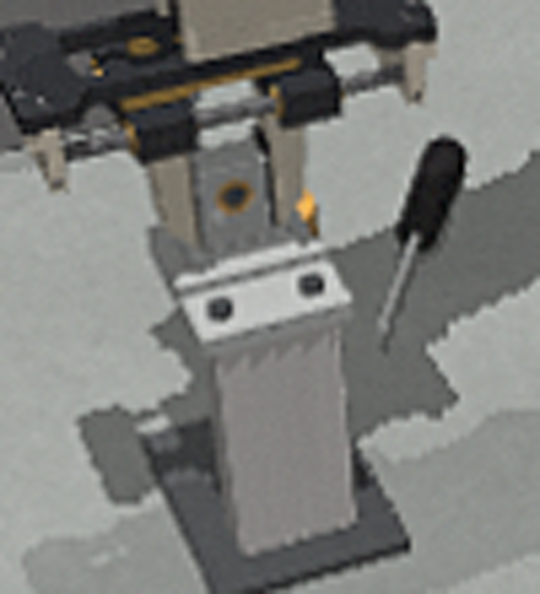

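Contact came at TCP z = 0.133, exactly the predicted seat height, with the force now +5.9 N. Releasing.

Request:
{"method": "send_rows", "body": {
  "rows": [
    [[0,0,0,0,0,0,36],[0,0,0,0,0,0,40],[0,0,0,0,0,0,45],[0,0,0,0,0,0,52],[0,0,0,0,0,0,56],[0,0,0,0,0,0,56],[0,0,0,0,0,0,56],[0,0,0,0,0,0,56]]
  ]
}}

```text
clock: 32.7
position: [0.6271, -0.1976, 0.1327]
ee_rot: [0.119, 1.566, -0.124]
force: [0.1, -0.3, -0.8]
width: 0.563
```

Run:
```python
from h import *
st=arm.observe(); print(st['position'],st['force'],st['ft_torque'],st['width'])
im,d=optics.get_image('scene'); save('s25.png',cv2.resize(im[160:270,190:290],None,fx=5.4,fy=5.4,interpolation=cv2.INTER_CUBIC))
```

```text
[ 0.62707977 -0.19756146  0.13269353] [ 0.10513577 -0.33342049 -0.84229736] [-0.00392497 -0.08151287 -0.07751692] 0.5631252500419933
```

View pics/s25.png

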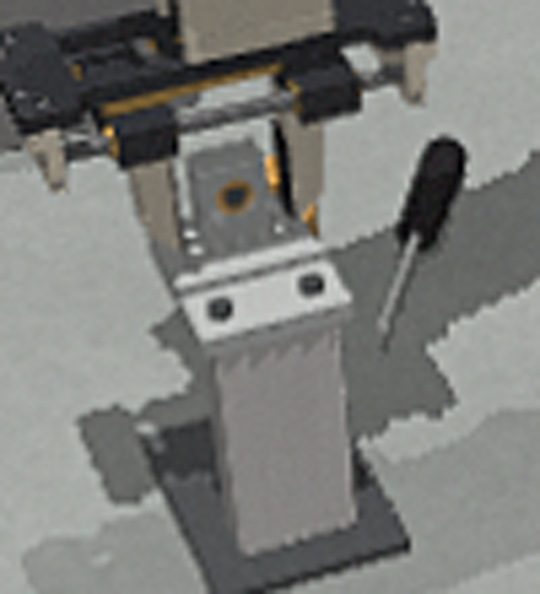

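Released and standing in place. Now I'll retreat upward.

Request:
{"method": "send_rows", "body": {
  "rows": [
    [[-3,0,0,0,0,0,56],[-10,0,0,0,0,0,56],[-25,0,0,0,0,0,56],[-50,0,0,0,0,0,56],[-85,0,0,0,0,0,56],[-125,0,0,0,0,0,56],[-165,0,0,0,0,0,56],[-200,0,0,0,0,0,56]]
  ]
}}

```text
clock: 33.55
position: [0.6269, -0.1967, 0.3368]
ee_rot: [0.119, 1.563, -0.124]
force: [0.6, -0.6, -0.2]
width: 0.56
```

Request:
{"method": "send_rows", "body": {
  "rows": [
    [[0,-35,0,0,0,0,56],[0,-75,0,0,0,0,56],[0,-100,0,0,0,0,56],[0,-100,0,0,0,0,56],[0,-100,0,0,0,0,56],[0,-100,0,0,0,0,56],[0,-100,0,0,0,0,56],[0,-100,0,0,0,0,56]]
  ]
}}

```text
clock: 34.35
position: [0.6117, -0.2946, 0.3334]
ee_rot: [0.118, 1.566, -0.122]
force: [-0.1, -0.1, -0.4]
width: 0.559
```

Run:
```python
from h import *
st=arm.observe(); print(st['clock'],st['position'],st['force'],st['width'])
im,d=optics.get_image('scene'); save('s26.png',cv2.resize(im[130:290,160:330],None,fx=3.5,fy=3.5,interpolation=cv2.INTER_CUBIC))
Cs=cal('scene'); P,_=cloud(d,Cs)
st=arm.observe(); im,d=optics.get_image('wrist'); save('w26.png',im)
C=cal('wrist',st); W,_=cloud(d,C)
s=np.array([.6271,-.1976]); hx=np.array([np.cos(np.radians(81.1)),np.sin(np.radians(81.1))]); hy=np.array([-hx[1],hx[0]])
for n,A in (('wrist',W),('scene',P)):
    a=(A[:,:2]-s)@hx*1000; b=(A[:,:2]-s)@hy*1000
    m=(abs(a)<25)&(abs(b)<30)
    for lo in (158,166,174,182,190,196):
        q=m&(A[:,2]*1000>=lo)&(A[:,2]*1000<lo+8)
        if q.sum()>5: print(n,lo,q.sum(),'x',np.percentile(a[q],[3,97]).round(1),'y',np.percentile(b[q],[3,97]).round(1),'z max',A[q,2].max().round(4))
```

```text
34.35 [ 0.6117365  -0.29463271  0.33337208] [-0.13101598 -0.06073778 -0.43106865] 0.5593597858554028
wrist 158 383 x [-21.4  24. ] y [-26.3  26.2] z max 0.1616
wrist 190 16 x [-9.6 -9.5] y [-0.5 13.2] z max 0.1978
wrist 196 816 x [-9.6 10.1] y [-16.7  14.2] z max 0.204
scene 158 43 x [-6.9 14.3] y [-20.2  21.3] z max 0.166
scene 166 38 x [-2.1 13. ] y [-16.8  15.6] z max 0.174
scene 174 38 x [ 6.1 13.7] y [-17.2  15.4] z max 0.1813
scene 182 38 x [-6.7 14.1] y [-17.   14.2] z max 0.1898
scene 190 42 x [ 0.8 12.8] y [-17.5  15.4] z max 0.198
scene 196 79 x [-7.  13.2] y [-16.8  15.2] z max 0.2038
```

View pics/s26.png

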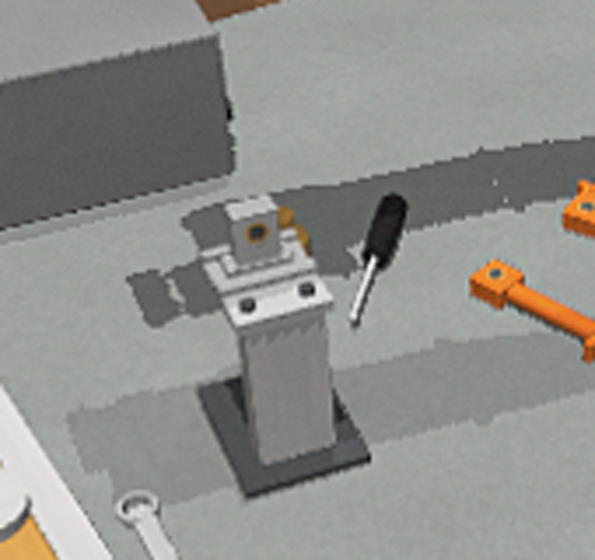

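View pics/w26.png

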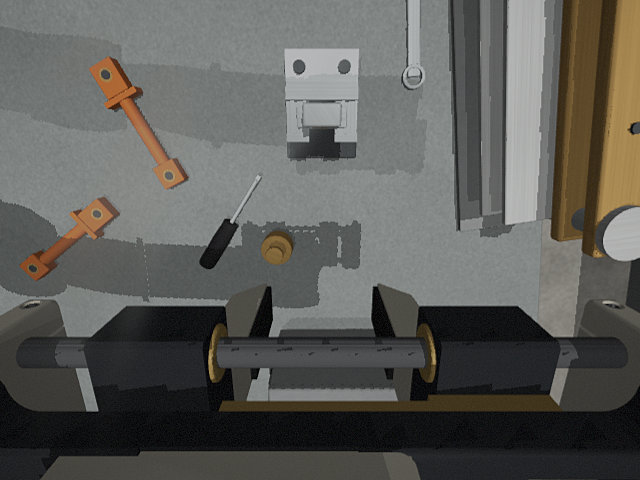

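The head top sits at about 0.203 m (expected 0.202) and the head is centred on the seat. The picture shows the shoulder between the lips and the rear stop, with the gripper well clear. Handing in.

```bash
python3 -c "
from cell import arm
print(arm.sign_off())"
```

```text
the job is handed in; nothing more can be done
None
```

The drive link hangs upright in the slotted hanger, released, and the job is handed in at about 34 s of the 72 s allowed. I laid it in the level cradle, let go, and pushed the lever to its end stop so the link stood up unheld. Then I took it by the head and lowered it into the fork. No verdict was reported.

**Last checks:**
- The head top measured about 0.203 m (expected 0.202). The shoulder lies between the lips and the rear stop, the head is upright and centred on the seat to about 1–2 mm, and the gripper is clear.
- The shoulder touched down at TCP z = 0.133 m, the height I had predicted for it seated.
- The other things look undisturbed in the pictures; I did not measure their positions again.

**What failed or disagreed:**
- The fingertips are about 30 mm behind the TCP as described, so my first grasp closed on nothing. I measured the offset and allowed for it from then on.
- The top and scene cameras differed by about 5 mm. The wrist camera had a sideways bias of about 1.3 mm, which I corrected for.
- At the lever's end stop the force on the tool rose briefly to about 40 N in total (37 N of it upward) through the fingertips before I backed off.

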